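Put the washed pastry roller back on its axle

ROBOT

A 6-joint arm with a two-finger parallel gripper is mounted at the origin on a cart in front of the work surface, level with it; the furniture and walls round the work are solid. World frame = base frame: x ahead of the robot, y to its left, z up, the work surface at z = 0. Lengths are in mm, angles in rad, forces in N, time in s.
With the tool pointing down it reaches from about 375 to 900 mm from the base axis. Payload 3.1 kg.
Tool frame: the origin (TCP) lies between the finger pads; the fingertips stand 19 mm ahead of it and the grasp point (between the pads) is the TCP; z points along the fingers, y is the direction in which the jaws open and shut (so a half turn about z gives the same grasp; the last joint's range is limited). The gripper opens to 87 mm and grips with 3 to 60 N. Pads are 19 mm wide; open, the fingers measure 117 mm over their backs; the gripper's body (75 mm by 190 mm) begins 51 mm behind the grasp point.
Start: joints at [1.105, 0.527, 1.433, -0, 1.181, -0.178], TCP at [177.361, 599.283, 241.548] pointing down, gripper open.
Joint ranges: [-3.08, 3.08], [-0.75, 2.2], [0.22, 2.44], [-1.43, 4.57], [0, 2.65], [-2.85, 2.85]. Speed limits (rad/s): [2.79, 2.79, 3.14, 3.14, 3.14, 3.14].

INTERFACE

Orientations are given as a unit quaternion [x, y, z, w].
In Python, from workcell import bot, imaging gives the robot as it stands.
- The arm moves only by the shell command python3 -m jog 'ROWS' [FORCE]. ROWS is JSON, a list of rows, each a list of 3 entries, a list of its own where there are three numbers: the shift along the tool's x, y, z normalised to -1 to 1, where 1 is 0.3 m, then the turn, a rotation vector about the tool's x, y, z normalised to -1 to 1, where 1 is pi rad, then the finger opening in mm, from 0 to 87. In form: [[[tx, ty, tz], [rx, ry, rz], fingers], ...]. A call has 1 to 20 rows; each row shifts and turns the commanded pose from where the row before left it, along the tool's axes as they then stand; what a row does not reach is not made up. A row lasts 1/8 s, in which the tool goes at most 62.5 mm and 10.7 degrees, less where a joint would pass 70% of its speed; a pose out of reach is approached as far as the arm can. A call with a number of a shift or a turn outside -1 to 1 is refused whole. A call with a gripper value outside its range is refused whole. The fingers move at their own pace and stop on an object; FORCE is the grip in N (left out, the last holds). Time passes only in rows, so rows that do not move let the fingers close. It gives the time, the measured TCP pose, the force and the opening at its end, in the units of the state.
- bot.read_state(): the state, without advancing time (a new reading comes with each control period).
- imaging.capture(name): name is "scene" or "top" or "wrist"; returns a dict with "pixels" (480x640x3 uint8, red, green, blue), "camera_matrix" (3x3 intrinsics, pixels), "k1" (the pictures are not rectified: a ray, as slopes to the right and down, at radius r is drawn at 1 + k1 r^2 times it, then the intrinsics apply), "xyz" and "attitude" of the camera in the world. Camera axes: x right, y down, z forward; pixel columns grow to the right and rows downward; lengths in mm; the calibration is good to about 2 mm. A picture is of the moment at which its call begins. There is no depth.
- bot.sign_off(): hands the job in, once; it reports no verdict.
The state is a dict: "t": time; "joint_positions": joint angles; "joint_vel": joint speeds; "effort": joint torques, N m; "eef_pos": TCP position; "tcp_rot": TCP orientation; "contact_force": force on the tool from outside, world axes, zero at the start; "torque": the same for the moment, N m; "grip_width": finger opening in mm.
Only numpy, scipy, OpenCV 4.12 (cv2) and the standard library are available. Lean on these libraries where they do the work, as an engineer would, in place of code of your own. Each camera call takes 0.05 s, during which the arm holds its last target.

TASK

The hollow wooden pastry roller has been washed and lies on the sloping white drying rack. Take the steel axle off its stand by the wooden handle, push it through the roller from the rack's low end until the roller is close to the collar, lift the roller out on the axle without touching the roller with the gripper, and lay the axle with the roller on it back in both forks of the stand, handle at the same end as before. Do not drop the roller, and leave the stand, rack and other things on the worktop where they are.

Things in the scene. Friction and masses are not known exactly. Their poses are not given: they have to be found in the camera images.
- axle: Loose steel axle with pale wooden handle, 207 mm, 0.18 kg, at first level in the stand's forks, z up. Origin on its axis at the collar's front face, +x to the free tip. Along x: handle -82 to -32 mm (bar 20 wide in y, 24 high in z; grip at about -57, closing along y), round neck 14 mm thick to -8, collar 36 mm across to 0, spindle 14 mm thick with round end to 125.
- axle_tip (a point): The free end of the axle's spindle, 125 mm from the axle's origin along +x.
- roller: Loose hollow wooden roller, 0.15 to 0.31 kg, 75 mm long, 73 mm across, with a round bore of 30 mm right through. Origin at its middle on the bore's axis; x is that axis. At the start +x points up the rack's slope, 30 degrees above level; its low end (x = -37.5 mm) is the one to enter.
- rack: White sloping drying rack, fixed, base 140 x 100 mm. Origin on the worktop under the roller's middle, which lies 180 mm up; z up, +x the level direction in which the slope rises at 30 degrees. A shallow V trough 92 mm long; two small stops before the roller's low end stand lower than the bore and clear a 36 mm collar. The space before the low end is free.
- stand: Fixed stand: dark wooden base 170 x 100 x 16 mm, two dark steel Y-forks 10 mm thick, open at the top. Origin on the worktop near its middle, z up, +x along the seated axle. Forks at x = -64 mm (for the neck) and +64 mm (for the spindle near its tip). Site stand_rest tells where the axle lies. Behind it (x over 0.56 m, y under 0.16 m) a wall cabinet hangs 0.47 m above the worktop.
- stand_rest (a point): Where the axle's origin (collar face) lies when seated: x = -44 mm (give or take 7), y = 0, z = 110 mm in the stand's frame, axle level. Axes as the stand's. The forks' V notches (90 degrees) are 50 mm wide at their tops, about 126 mm above the worktop. The roller then hangs between the forks, its bore resting on the spindle.
- timer: Pale blue kitchen timer, 69 mm wide and 42 mm high, a bystander; origin at its underside.
- pad: Dark blue notepad, 154 x 105 x 14 mm, a bystander; origin at its underside.
- shaker: Steel cocktail shaker, 86 mm wide and 216 mm high, a bystander; origin at its underside.
- salt: Round olive-wood salt box, 91 mm wide and 80 mm high, a bystander; origin at its underside.
- tumbler: Glass tumbler, 77 mm wide and 94 mm high, a bystander; origin at its underside.
- lime_a: Half a lime, cut face down, 54 mm wide and 35 mm high, a bystander; origin at its underside.
Not all that is in view belongs to the job. Leave any blue or orange look-alike of the roller alone.

How it is judged:
By the outcome, as a careful person would: the job done as asked, in the order asked, and still so for the second after the job is handed in, with the robot touching nothing.
It also fails if it takes over 72 s, if anything falls off the work surface, if the arm or the gripper's body presses on something with over 40 N, if the wrist force passes 120 N, or if a joint passes its speed limit or range.

## Working session

There is one attempt and no reset: what is moved stays moved. The work goes in short steps, Python scripts to look and compute and a shell command to move; the robot and the scene stay as the last step left them, time stands still between calls to the robot, and variables do not carry over. Pictures are saved under pics/ and viewed, and the job is handed in when it is done.

```bash
ls; mkdir -p pics; python3 - <<'E'
from workcell import bot, imaging
import cv2
print(bot.read_state())
for n in ["scene","top","wrist"]:
    d=imaging.capture(n)
    cv2.imwrite(f"pics/{n}0.png",d["pixels"][:,:,::-1])
    print(n,d["camera_matrix"],d["k1"],d["xyz"],d["attitude"])
E
```

```text
pics
{'t': 0.0, 'joint_positions': array([ 1.10451196e+00,  5.28483679e-01,  1.43387042e+00,  4.08163010e-06,
        1.18138593e+00, -1.78489989e-01]), 'joint_vel': array([-6.26801575e-04, -7.41480148e-04, -4.10340318e-05,  5.14190930e-04,
       -7.57140112e-04, -5.28928677e-04]), 'effort': array([ 1.23211117e-03, -4.40024006e+01, -1.76597768e+01,  6.34317705e-02,
        5.80729195e-02, -1.51635040e-04]), 'eef_pos': array([177.05568516, 598.69411874, 240.57096492]), 'tcp_rot': array([ 1.43401788e-01,  9.89663970e-01, -1.01777534e-03, -3.41968230e-04]), 'contact_force': array([ 0.20187379, -0.1562879 ,  0.17751031]), 'torque': array([ 0.01112993, -0.02922192, -0.00342256]), 'grip_width': 86.82005702701092}
scene [[441.23618576   0.         310.89027992]
 [  0.         441.23618576 241.83380693]
 [  0.           0.           1.        ]] -0.08015896919381535 [-135.48774659 -539.73979878 1018.11852215] [ 0.82096272 -0.43959284  0.18004507 -0.31679979]
top [[440.35383696   0.         319.89482336]
 [  0.         440.35383696 239.39747029]
 [  0.           0.           1.        ]] 0.03126989764400092 [ 204.36958555   19.58927454 1379.56295205] [-0.58311152  0.7996522  -0.11655897  0.08337455]
wrist [[411.03535469   0.         328.32901955]
 [  0.         411.03535469 238.61684419]
 [  0.           0.           1.        ]] -0.06362744929461567 [110.17997834 618.40113915 383.59957915] [0.7943791  0.59334605 0.07668149 0.10498692]
```

View pics/scene0.png

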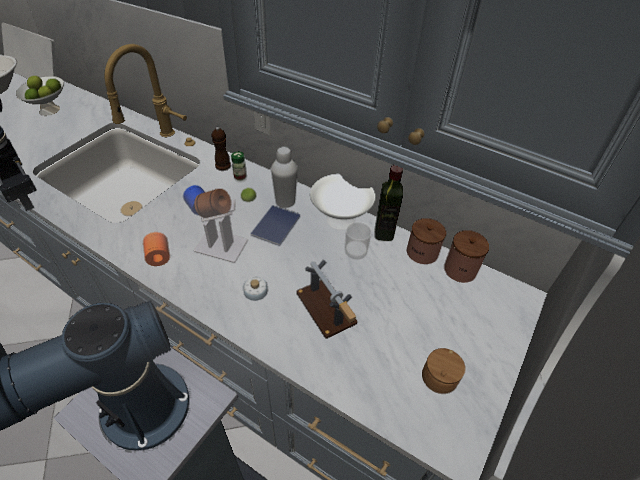

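View pics/top0.png

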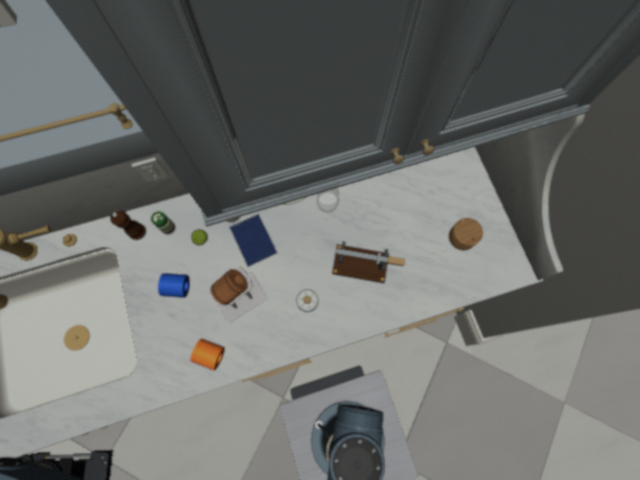

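View pics/wrist0.png

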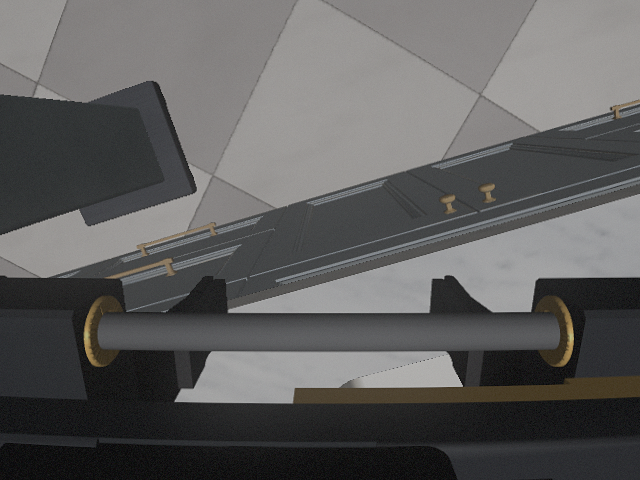

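```bash
cat > h.py <<'E'
import numpy as np, cv2
from scipy.spatial.transform import Rotation as R
from scipy.optimize import least_squares
from workcell import bot, imaging
def cal(d): return d["camera_matrix"],d["k1"],np.array(d["xyz"]),R.from_quat(d["attitude"]).as_matrix()
def proj(d,P):
    K,k1,c,A=cal(d); P=np.atleast_2d(P); q=(P-c)@A; s=q[:,:2]/q[:,2:]
    r2=(s**2).sum(1,keepdims=True); s=s*(1+k1*r2); return s*[K[0,0],K[1,1]]+K[:2,2]
def ray(d,uv):
    K,k1,c,A=cal(d); s0=(np.array(uv,float)-K[:2,2])/[K[0,0],K[1,1]]; s=s0.copy()
    for _ in range(20): s=s0/(1+k1*(s**2).sum())
    v=A@np.array([s[0],s[1],1]); return c,v/np.linalg.norm(v)
def onz(d,uv,z):
    c,v=ray(d,uv); return c+v*(z-c[2])/v[2]
def tri(*dr):
    M=0;b=0
    for d,uv in dr:
        c,v=ray(d,uv); P=np.eye(3)-np.outer(v,v); M=M+P; b=b+P@c
    X=np.linalg.solve(M,b); return X,[np.linalg.norm(proj(d,X)[0]-uv) for d,uv in dr]
def crop(d,name,u0,v0,w,h,f):
    im=d["pixels"][v0:v0+h,u0:u0+w,::-1]
    im=cv2.resize(im,None,fx=f,fy=f,interpolation=cv2.INTER_CUBIC)
    for u in range((u0+9)//10*10,u0+w,10):
        cv2.line(im,((u-u0)*f,0),((u-u0)*f,6),(0,0,255),1)
        if u%20==0: cv2.putText(im,str(u),((u-u0)*f,18),0,.4,(0,0,255),1)
    for v in range((v0+9)//10*10,v0+h,10):
        cv2.line(im,(0,(v-v0)*f),(6,(v-v0)*f),(0,0,255),1)
        if v%20==0: cv2.putText(im,str(v),(8,(v-v0)*f+4),0,.4,(0,0,255),1)
    cv2.imwrite("pics/"+name+".png",im)
E
python3 - <<'E'
from h import *
s=imaging.capture("scene");t=imaging.capture("top")
import pickle; pickle.dump((s,t),open("st.pkl","wb"))
crop(s,"s_stand",285,250,80,90,7)
crop(s,"s_rack",180,175,80,90,7)
crop(t,"t_stand",320,230,100,60,8)
crop(t,"t_rack",200,255,80,70,8)
E
```

```text
(no output)
```

View pics/s_stand.png

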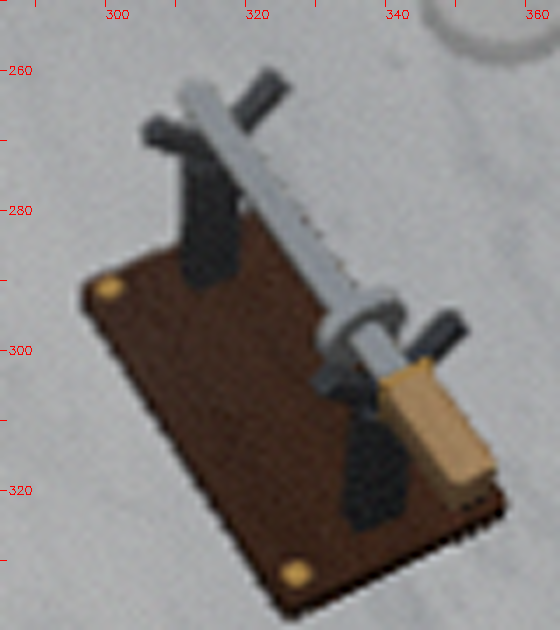

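View pics/s_rack.png

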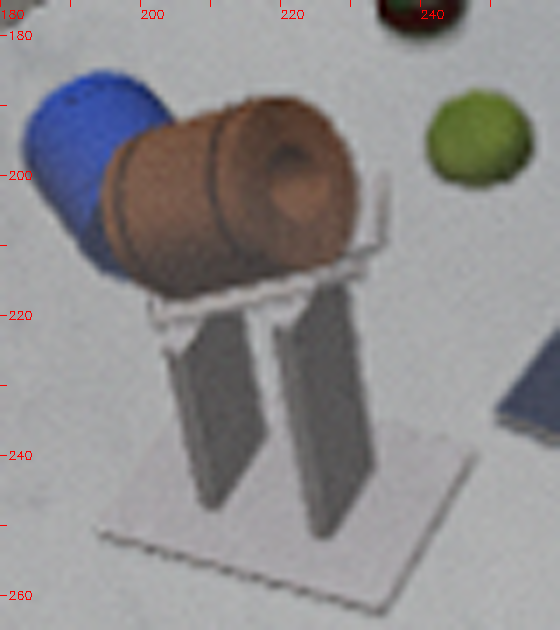

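View pics/t_stand.png

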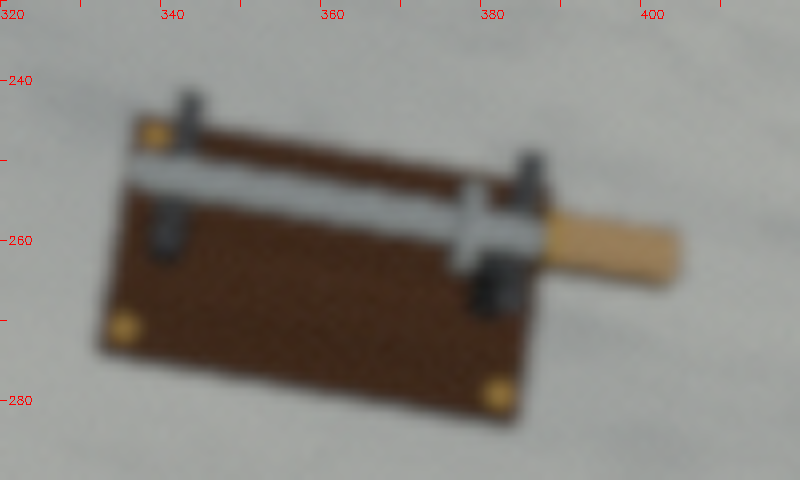

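View pics/t_rack.png

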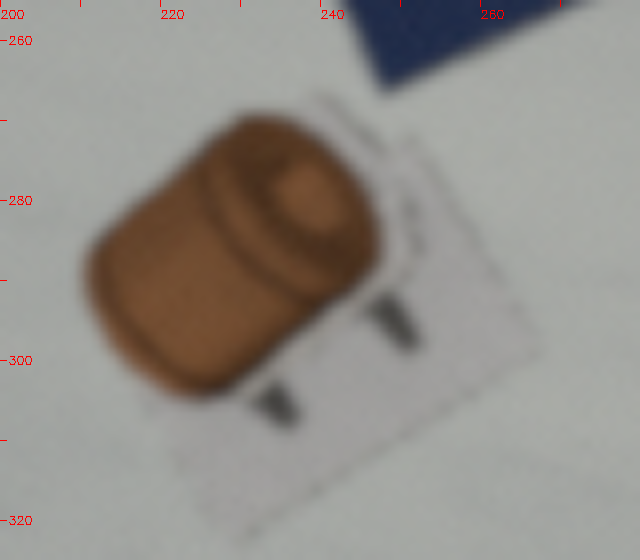

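```bash
python3 - <<'E'
from h import *
import pickle; s,t=pickle.load(open("st.pkl","rb"))
np.set_printoptions(precision=1,suppress=True)
print("bore", tri((s,(221.5,200)),(t,(237,279))))
for n,z,uvs in (("base scene",16,[(286,338),(355,323),(295.5,291)]),):
    print(n,[onz(s,u,z) for u in uvs])
print("base top",[onz(t,u,16) for u in [(332,274),(385,283),(337,245)]])
print("rack base scene",[onz(s,u,4) for u in [(193,251),(233,262),(246.5,240)]])
print("rack base top",[onz(t,u,4) for u in [(230,323),(267.5,299),(251.5,272)]])
print("tip",tri((s,(311.5,263)),(t,(336,251))))
print("handle end",tri((s,(350.5,319)),(t,(404.5,262))))
print("collar",tri((s,(335,297)),(t,(378,257))))
for uv in [(200,205),(228,205)]: print(onz(s,uv,180))
for uv in [(212,291),(240,283)]: print(onz(t,uv,180))
E
```

```text
bore (array([499.5, 158.6, 195.4]), [np.float64(0.34482320617574314), np.float64(0.35261240291032914)])
base scene [array([ 329.4, -178.2,   16. ]), array([ 468.4, -304. ,   16. ]), array([ 466.7, -113.3,   16. ])]
base top [array([ 467.2, -108.7,   16. ]), array([ 389.2, -258. ,   16. ]), array([ 552.6, -153.9,   16. ])]
rack base scene [array([421.9, 238.3,   4. ]), array([457.2, 108. ,   4. ]), array([550.3, 131.3,   4. ])]
rack base top [array([419.8, 237. ,   4. ]), array([455.6, 107.2,   4. ]), array([554.1, 132.1,   4. ])]
tip (array([ 513.2, -134. ,  105.8]), [np.float64(0.1756348293802258), np.float64(0.15817143281252274)])
handle end (array([ 415.9, -313.3,  112.7]), [np.float64(0.901800480457226), np.float64(0.73879237758601)])
collar (array([ 455.6, -245.8,  105. ]), [np.float64(0.8242243631948228), np.float64(0.7006151856598076)])
[462.5 207.4 180. ]
[506.6 142.3 180. ]
[491.2 234.4 180. ]
[489.2 156.  180. ]
```

```bash
cat > fit.py <<'E'
from h import *
import pickle; s,t=pickle.load(open("st.pkl","rb"))
np.set_printoptions(precision=1,suppress=True)
obs=[(s,(125,0,0),(313,262)),(t,(125,0,0),(336.3,251.3)),
(s,(-82,-10,12),(355.7,316.7)),(s,(-82,10,12),(348.6,319.3)),(s,(-32,10,12),(339.3,305.7)),(s,(-32,-10,12),(346.4,301.4)),
(t,(-82,-10,12),(404,265.6)),(t,(-82,10,12),(405,258.8)),(t,(-32,10,12),(388.1,256.9)),(t,(-32,-10,12),(388.1,263.1))]
def W(p,P):
    c,q=np.cos(p[3]),np.sin(p[3]); return np.array([p[0]+c*P[0]-q*P[1],p[1]+q*P[0]+c*P[1],p[2]+P[2]])
E
python3 - <<'E'
from fit import *
for flip in (1,-1):
    f=lambda p:np.concatenate([proj(d,W(p,np.array(P)*[1,flip if d is s else flip,1]))[0]-u for d,P,u in obs])
    r=least_squares(f,[455,-245,110,1.07]); print(flip,r.x,np.rad2deg(r.x[3]),r.cost); print(r.fun.reshape(-1,2))
print("base scene",[onz(s,u,16) for u in [(297.1,291),(326.4,337),(356.9,321)]])
print("base top",[onz(t,u,16) for u in [(332,274),(385,283),(337,245)]])
for n,d,u,z in (("blue",t,(174,285),37),("blue s",s,(192,197),37),("orange",t,(207,354),37),("timer",t,(307,300),42),("pad",t,(253,240),14),("lime",t,(200,237),30),("tumbler",t,(328,200),90),("shaker",s,(284,185),100),("salt",t,(466,234),80)): print(n,onz(d,u,z))
E
```

```text
1 [ 456.1 -243.9  102.8    1.1] 60.91908231724713 90.4062300325626
[[-0.8  1. ]
 [-0.5 -1.3]
 [ 0.1  0.2]
 [ 0.1  0.8]
 [-1.  -0.9]
 [-1.1  0.4]
 [ 1.5 -6.6]
 [-0.5  6.6]
 [-0.4  5.3]
 [ 0.6 -7.4]]
-1 [ 456.1 -243.8  102.5    1.1] 61.16581114111493 126.52124652150228
[[-0.9  1.1]
 [-0.5 -1.2]
 [-6.9  3.4]
 [ 7.3 -2.4]
 [ 6.  -3.9]
 [-8.   3.4]
 [ 0.5 -0.3]
 [ 0.4  0. ]
 [ 0.6 -1.2]
 [-0.4 -1. ]]
base scene [array([ 469.2, -117. ,   16. ]), array([ 390.1, -263.3,   16. ]), array([ 476.6, -305.2,   16. ])]
base top [array([ 467.2, -108.7,   16. ]), array([ 389.2, -258. ,   16. ]), array([ 552.6, -153.9,   16. ])]
blue [579.1 366.1  37. ]
blue s [578.7 384.5  37. ]
orange [348.3 318.2  37. ]
timer [408.9  -8.6  42. ]
pad [651.9  98.9  14. ]
lime [707.8 256.   30. ]
tumbler [ 681.4 -164.    90. ]
shaker [741.7 120.8 100. ]
salt [ 448.4 -535.2   80. ]
```

```bash
cat > rollfit.py <<'E'
from fit import *
from scipy.optimize import minimize
def mask(d,box):
    u0,v0,u1,v1=box; im=d["pixels"]; f=4
    c=cv2.resize(im[v0:v1,u0:u1],None,fx=f,fy=f,interpolation=cv2.INTER_CUBIC).astype(int)
    return c,f
def cylpts(p,L=37.5,r=36.5):
    x,y,z,yaw,pit=p; a=np.array([np.cos(yaw)*np.cos(pit),np.sin(yaw)*np.cos(pit),np.sin(pit)])
    b=np.array([-np.sin(yaw),np.cos(yaw),0]);c=np.cross(a,b); th=np.linspace(0,2*np.pi,60,endpoint=False)
    ring=r*(np.cos(th)[:,None]*b+np.sin(th)[:,None]*c)
    return np.vstack([np.array([x,y,z])+s_*L*a+ring for s_ in (-1,1)])
def rmask(d,p,box,f,shape):
    q=(proj(d,cylpts(p))-[box[0],box[1]]+0.5)*f-0.5
    h=cv2.convexHull(q.astype(np.float32)); m=np.zeros(shape,np.uint8)
    cv2.fillConvexPoly(m,np.round(h*16).astype(np.int32),1,cv2.LINE_AA,4); return m>0
E
python3 - <<'E'
from rollfit import *
o2=[(d,(P[0],P[1] if d is s else -P[1],P[2]),u) for d,P,u in obs]
f=lambda p:np.concatenate([proj(d,W(p,P))[0]-u for d,P,u in o2])
r=least_squares(f,[455,-245,110,1.07]); print(r.x,np.rad2deg(r.x[3]),r.cost); print(r.fun.reshape(-1,2))
boxes={0:(185,175,245,235),1:(200,260,260,315)}
M=[]
for i,d in enumerate((s,t)):
    c,fx=mask(d,boxes[i]); m=(c[...,0]-c[...,2]>18)&(c[...,0]>35)
    m=m.astype(np.uint8); m=cv2.morphologyEx(m,cv2.MORPH_CLOSE,np.ones((9,9)))
    n,l,st,_=cv2.connectedComponentsWithStats(m); k=1+np.argmax(st[1:,4]); m=l==k; M.append(m)
    cv2.imwrite(f"pics/m{i}.png",np.hstack([c[...,::-1].astype(np.uint8),np.repeat(m[...,None]*255,3,2).astype(np.uint8)]))
def cost(p,full=False):
    v=[(rmask(d,p,boxes[i],4,M[i].shape)^M[i]).sum()/M[i].sum() for i,d in enumerate((s,t))]
    return v if full else sum(v)
for mode in ("fix","free"):
    g=(lambda q:cost([q[0],q[1],180,q[2]/100,np.pi/6])) if mode=="fix" else (lambda q:cost([q[0],q[1],q[3],q[2]/100,np.pi/6]))
    x0=[488,187,-131]+([180] if mode=="free" else [])
    b=minimize(g,x0,method="Nelder-Mead",options=dict(initial_simplex=np.vstack([x0]+[np.array(x0)+8*np.eye(len(x0))[k] for k in range(len(x0))]),maxiter=400))
    print(mode,b.x,b.fun,np.rad2deg(b.x[2]/100))
E
```

```text
[ 455.8 -243.9  103.3    1.1] 60.98939581375328 5.39732747744648
[[-0.9  1. ]
 [-0.4 -1.3]
 [ 0.1  0.2]
 [ 0.1  0.8]
 [-1.  -0.9]
 [-1.1  0.3]
 [ 0.6 -0.2]
 [ 0.6  0.2]
 [ 0.7 -1.1]
 [-0.3 -0.9]]
fix [ 489.8  187.3 -142.3] 0.3883594402187647 -81.50773408743835
free [ 492.6  190.4 -134.5  173. ] 0.37321511445990174 -77.0729171499723
```

```bash
cd pics; python3 -c "
import cv2,numpy as np
a=cv2.imread('m0.png');b=cv2.imread('m1.png');w=max(a.shape[1],b.shape[1])
cv2.imwrite('mm.png',np.vstack([cv2.copyMakeBorder(i,0,0,0,w-i.shape[1],0) for i in(a,b)]))"
```

```text
(no output)
```

View pics/mm.png

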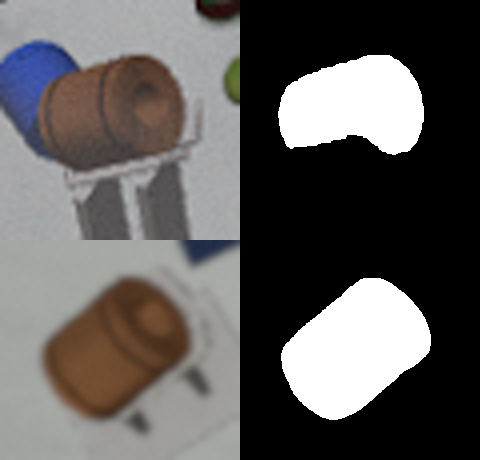

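```bash
python3 - <<'E'
from rollfit import *
boxes={0:(185,175,245,235),1:(200,260,260,315)}
M=[]
for i,d in enumerate((s,t)):
    c,fx=mask(d,boxes[i]); m=(c[...,0]-c[...,2]>0.14*c[...,0]+3)
    m=m.astype(np.uint8); m=cv2.morphologyEx(m,cv2.MORPH_OPEN,np.ones((7,7)));m=cv2.morphologyEx(m,cv2.MORPH_CLOSE,np.ones((13,13)))
    n,l,st,_=cv2.connectedComponentsWithStats(m); k=1+np.argmax(st[1:,4]); m=l==k; M.append(m)
def cost(p,full=False):
    v=[(rmask(d,p,boxes[i],4,M[i].shape)^M[i]).sum()/M[i].sum() for i,d in enumerate((s,t))]
    return v if full else sum(v)
for mode in ("fix","free"):
    full=(lambda q:[q[0],q[1],180,q[2]/100,np.pi/6]) if mode=="fix" else (lambda q:[q[0],q[1],q[3],q[2]/100,np.pi/6])
    g=lambda q:cost(full(q))
    x0=[488,187,-131]+([180] if mode=="free" else [])
    b=minimize(g,x0,method="Nelder-Mead",options=dict(initial_simplex=np.vstack([x0]+[np.array(x0)+8*np.eye(len(x0))[k] for k in range(len(x0))]),maxiter=400))
    print(mode,b.x,cost(full(b.x),1),np.rad2deg(b.x[2]/100))
ims=[]
for i,d in enumerate((s,t)):
    c,_=mask(d,boxes[i]); c=c[...,::-1].clip(0,255).astype(np.uint8); r=rmask(d,[489,188,180,-1.31,np.pi/6],boxes[i],4,M[i].shape)
    o=c.copy(); 
    for mm,col in((M[i],(0,255,0)),(r,(0,0,255))):
        cs,_=cv2.findContours(mm.astype(np.uint8),0,1); cv2.drawContours(o,cs,-1,col,1)
    ims.append(cv2.resize(o,(480,460),interpolation=0)[:, :400])
cv2.imwrite("pics/mm2.png",np.hstack(ims))
E
```

```text
fix [ 489.3  186.8 -140.9] [np.float64(0.25783909693603296), np.float64(0.1079031787693205)] -80.70792393786317
free [ 492.6  189.6 -132.   172.7] [np.float64(0.2564056620677298), np.float64(0.09324876057159522)] -75.65417640875336
```

View pics/mm2.png

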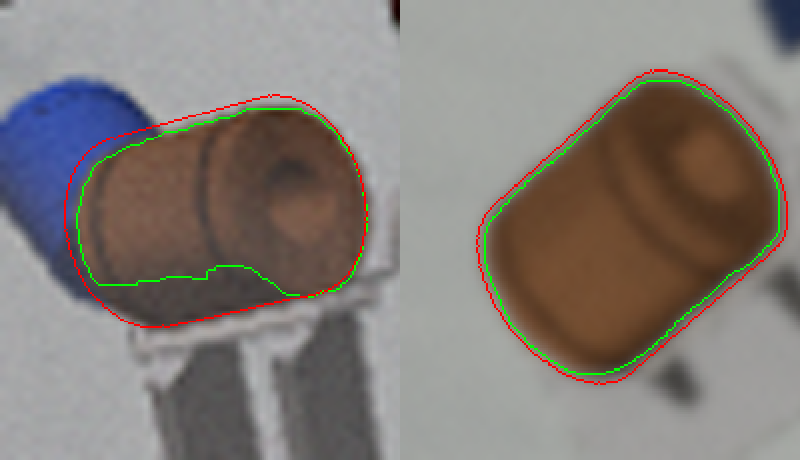

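```bash
cat > kin.py <<'E'
import numpy as np
from scipy.spatial.transform import Rotation as R
def solve(q1,s23,Rt,sg=1):
    B=(R.from_euler('z',q1)*R.from_euler('y',s23)).inv()*Rt*R.from_euler('z',np.pi/2)
    e=B.as_euler('ZYZ'); return np.rad2deg(e)
def tool(yaw,pitch,flip,lean=0):
    # axle dir yaw,pitch; tool z = axle -z (leaned), tool x=+-axle x
    A=R.from_euler('z',yaw,degrees=True)*R.from_euler('y',-pitch+lean,degrees=True)
    T=A*R.from_euler('x',np.pi)
    return T*R.from_euler('z',180 if flip else 0,degrees=True)
E
python3 - <<'E'
from kin import *
import numpy as np
np.set_printoptions(precision=0,suppress=True)
print("check start",solve(1.105,1.96,R.from_quat([.1434,.98966,0,0])))
for flip in (0,1):
  for lean in (-30,-15,0,15,25):
    print(flip,lean,"stand",solve(np.deg2rad(-46.8),1.9,tool(61,0,flip,lean)),"ins",solve(np.deg2rad(38),2.0,tool(-75,30,flip,lean)),"end",solve(np.deg2rad(25),1.8,tool(-75,30,flip,lean)), "lift lvl",solve(np.deg2rad(15),1.8,tool(-75,0,flip,lean)))
E
```

```text
check start [  0.  68. 170.]
0 -30 stand [ 29.  82. 155.] ins [-53.  96.  33.] end [-59.  92.  16.] lift lvl [-31.  79.   7.]
0 -15 stand [ 15.  76. 158.] ins [-41.  88.  33.] end [-44.  88.  16.] lift lvl [-15.  77.   3.]
0 0 stand [  0.  71. 162.] ins [-28.  79.  32.] end [-30.  84.  15.] lift lvl [ 0. 77.  0.]
0 15 stand [-16.  67. 168.] ins [-15.  72.  28.] end [-15.  80.  13.] lift lvl [15. 77. -3.]
0 25 stand [-26.  65. 172.] ins [-5. 67. 25.] end [-5. 78. 11.] lift lvl [26. 78. -6.]
1 -30 stand [ 29.  82. -25.] ins [ -53.   96. -147.] end [ -59.   92. -164.] lift lvl [ -31.   79. -173.]
1 -15 stand [ 15.  76. -22.] ins [ -41.   88. -147.] end [ -44.   88. -164.] lift lvl [ -15.   77. -177.]
1 0 stand [  0.  71. -18.] ins [ -28.   79. -148.] end [ -30.   84. -165.] lift lvl [  0.  77. 180.]
1 15 stand [-16.  67. -12.] ins [ -15.   72. -152.] end [ -15.   80. -167.] lift lvl [ 15.  77. 177.]
1 25 stand [-26.  65.  -8.] ins [  -5.   67. -155.] end [  -5.   78. -169.] lift lvl [ 26.  78. 174.]
```

```bash
cat > plan.py <<'E'
import numpy as np, json, sys
from scipy.spatial.transform import Rotation as R
def rows(p0,R0,wps,g,nd=3):
    """wps: list of (pos,Rot,n) ; interpolates; returns rows & final simulated pose"""
    p=np.array(p0,float);Rc=R0;out=[]
    cp,cR=p.copy(),R0
    for (wp,wR,n) in wps:
        wp=np.array(wp,float); rv=(cR.inv()*wR).as_rotvec()
        for k in range(1,n+1):
            tp=cp+(wp-cp)*k/n; tR=cR*R.from_rotvec(rv*k/n)
            sh=np.round(Rc.inv().apply(tp-p)/300,nd); tu=np.round((Rc.inv()*tR).as_rotvec()/np.pi,nd)
            p=p+Rc.apply(sh*300); Rc=Rc*R.from_rotvec(tu*np.pi); out.append([list(map(float,sh+0)),list(map(float,tu+0)),g])
            if np.linalg.norm(sh)>.208 or np.linalg.norm(tu)>.0594: print("LIMIT",k,sh,tu)
        cp,cR=wp,wR
    return out,p,Rc
def show(o):
    for i in range(0,len(o),20): print(json.dumps(o[i:i+20]).replace(" ","").replace(".0,",",").replace("0.",".").replace("-.","-0.").replace(",.",",0.").replace("[.","[0.").replace(".0]","]"),"\n")
def down(yy): # tool down, tool y yaw deg
    y=np.deg2rad(yy); Y=np.array([np.cos(y),np.sin(y),0]);Z=np.array([0,0,-1.]);return R.from_matrix(np.c_[np.cross(Y,Z),Y,Z])
def axtool(yaw,pitch,lean=-15):
    A=R.from_euler('z',yaw,degrees=True)*R.from_euler('y',-pitch+lean,degrees=True)
    return A*R.from_euler('x',np.pi)*R.from_euler('z',180,degrees=True)
E
python3 - <<'E'
from plan import *
from fit import *
o2=[(d,(P[0],P[1] if d is s else -P[1],P[2]),u) for d,P,u in obs]
f=lambda p:np.concatenate([proj(d,W([p[0],p[1],110,p[2]],P))[0]-u for d,P,u in o2])
r=least_squares(f,[455,-245,1.07]);print("z110",r.x,np.rad2deg(r.x[2]),r.cost)
s0=bot.read_state(); p0=s0["eef_pos"];R0=R.from_quat(s0["tcp_rot"])
y0=73.5
wp=[((240,520,320),4),((340,400,320),5),((430,150,320),8),((440,-100,300),8),((410,-260,240),7)]
N=sum(n for _,n in wp); k=0; L=[]
cp=p0
for w,n in wp:
    for j in range(1,n+1):
        k+=1; L.append((cp+(np.array(w)-cp)*j/n, down(y0-(282.5)*k/N),1))
    cp=np.array(w)
o,p,Rc=rows(p0,R0,L,60); show(o); print(p,Rc.as_matrix())
E
```

```text
z110 [ 453.2 -244.3    1.1] 60.9400085919929 8.639566720068904
[[[-0.069,-0.048,-0.066],[0,0,0.049],60],[[-0.075,-0.038,-0.065],[0,0,0.049],60],[[-0.081,-0.025,-0.066],[0,0,0.049],60],[[-0.083,-0.012,-0.066],[0,0,0.049],60],[[-0.104,0.002,0],[0,0,0.049],60],[[-0.102,0.019,0],[0,0,0.049],60],[[-0.099,0.034,0],[0,0,0.049],60],[[-0.091,0.049,0],[0,0,0.049],60],[[-0.084,0.063,0],[0,0,0.049],60],[[-0.099,0.048,0],[0,0,0.05],60],[[-0.092,0.063,0],[0,0,0.049],60],[[-0.08,0.076,0.001],[0,0,0.049],60],[[-0.068,0.087,0],[0,0,0.049],60],[[-0.053,0.097,0],[0,0,0.049],60],[[-0.038,0.104,0],[0,0,0.049],60],[[-0.021,0.109,0],[0,0,0.049],60],[[-0.005,0.111,0],[0,0,0.049],60],[[-0.02,0.102,0.008],[0,0,0.049],60],[[-0.004,0.104,0.009],[0,0,0.049],60],[[0.012,0.104,0.008],[0,0,0.049],60]] 

[[[0.027,0.1,0.009],[0,0,0.049],60],[[0.043,0.095,0.008],[0,0,0.049],60],[[0.057,0.088,0.008],[0,0,0.049],60],[[0.069,0.078,0.009],[0,0,0.049],60],[[0.081,0.066,0.008],[0,0,0.049],60],[[0.056,0.053,0.029],[0,0,0.049],60],[[0.064,0.044,0.029],[0,0,0.049],60],[[0.069,0.034,0.028],[0,0,0.049],60],[[0.075,0.022,0.029],[0,0,0.049],60],[[0.076,0.011,0.029],[0,0,0.049],60],[[0.078,0,0.028],[0,0,0.049],60],[[0.076,-0.013,0.029],[0,0,0.05],60]] 

[ 410.  -259.9  240. ] [[-0.5 -0.9 -0. ]
 [-0.9  0.5 -0. ]
 [ 0.  -0.  -1. ]]
```

```bash
python3 -m jog '[[[-0.069,-0.048,-0.066],[0,0,0.049],60],[[-0.075,-0.038,-0.065],[0,0,0.049],60],[[-0.081,-0.025,-0.066],[0,0,0.049],60],[[-0.083,-0.012,-0.066],[0,0,0.049],60],[[-0.104,0.002,0],[0,0,0.049],60],[[-0.102,0.019,0],[0,0,0.049],60],[[-0.099,0.034,0],[0,0,0.049],60],[[-0.091,0.049,0],[0,0,0.049],60],[[-0.084,0.063,0],[0,0,0.049],60],[[-0.099,0.048,0],[0,0,0.05],60],[[-0.092,0.063,0],[0,0,0.049],60],[[-0.08,0.076,0.001],[0,0,0.049],60],[[-0.068,0.087,0],[0,0,0.049],60],[[-0.053,0.097,0],[0,0,0.049],60],[[-0.038,0.104,0],[0,0,0.049],60],[[-0.021,0.109,0],[0,0,0.049],60],[[-0.005,0.111,0],[0,0,0.049],60]]'
python3 - <<'E'
from h import *
np.set_printoptions(precision=3,suppress=True)
s=bot.read_state();print(s["t"],s["joint_positions"],s["eef_pos"],s["tcp_rot"])
d=imaging.capture("wrist");cv2.imwrite("pics/w1.png",d["pixels"][:,:,::-1]);import pickle;pickle.dump(d,open("w1.pkl","wb"))
E
```

```text
t: 2.38
eef_pos: [430.4, 149.1, 320.2]
tcp_rot: [0.993, 0.114, 0.0, -0.0]
contact_force: [0.4, 0.1, 0.3]
grip_width: 60.2
2.375 [0.087 0.197 1.733 0.    1.212 1.429] [430.354 149.065 320.213] [ 0.993  0.114  0.    -0.   ]
```

View pics/w1.png

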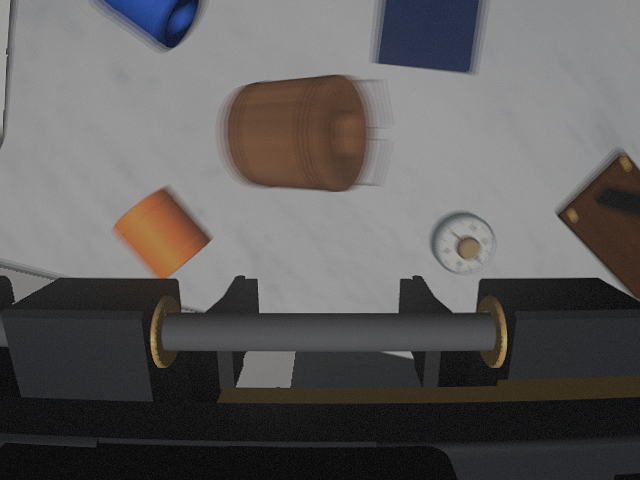

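```bash
python3 - <<'E'
from h import *
import pickle
d=imaging.capture("wrist");pickle.dump(d,open("w2.pkl","wb"));s=bot.read_state();print(s["eef_pos"],d["xyz"])
crop(d,"w2",190,40,210,170,3)
E
```

```text
[431.32776058 147.85149982 320.24597191] [500.8312115  161.52981633 463.23498902]
```

View pics/w2.png

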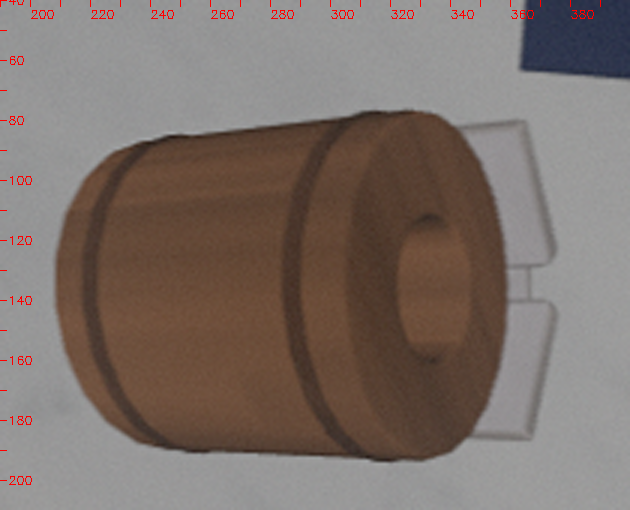

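```bash
cat > wfit.py <<'E'
from rollfit import *
E
python3 - <<'E'
from rollfit import *
d=pickle.load(open("w2.pkl","rb")); box=(195,60,375,205)
c,f=mask(d,box); m=((c[...,0]-c[...,2])>0.2*c[...,0]+4).astype(np.uint8)
m=cv2.morphologyEx(m,cv2.MORPH_CLOSE,np.ones((13,13)));n,l,st,_=cv2.connectedComponentsWithStats(m);k=1+np.argmax(st[1:,4]);m=l==k
cs,_=cv2.findContours(m.astype(np.uint8),0,1); h=np.zeros(m.shape,np.uint8); cv2.drawContours(h,cs,-1,1,-1); m=h>0
def borepix(p):
    x,y,z,yaw,pit=p; a=np.array([np.cos(yaw)*np.cos(pit),np.sin(yaw)*np.cos(pit),np.sin(pit)])
    return proj(d,np.array([x,y,z])+37.5*a)[0]
def run(full,x0):
    g=lambda q:(rmask(d,full(q),box,4,m.shape)^m).sum()/m.sum()
    b=minimize(g,x0,method="Nelder-Mead",options=dict(initial_simplex=np.vstack([x0]+[np.array(x0)+6*np.eye(len(x0))[k] for k in range(len(x0))]),maxiter=500))
    print(b.x,b.fun,np.rad2deg(b.x[2]/100),borepix(full(b.x))); return full(b.x)
P=run(lambda q:[q[0],q[1],180,q[2]/100,np.pi/6],[489,187,-131])
run(lambda q:[q[0],q[1],q[3],q[2]/100,np.pi/6],[489,187,-131,180])
run(lambda q:[q[0],q[1],180,q[2]/100,q[3]/100],[489,187,-131,52])
o=c[...,::-1].clip(0,255).astype(np.uint8)
for mm,col in((m,(0,255,0)),(rmask(d,P,box,4,m.shape),(0,0,255))):
    cs,_=cv2.findContours(mm.astype(np.uint8),0,1); cv2.drawContours(o,cs,-1,col,2)
cv2.imwrite("pics/w2fit.png",o)
E
```

```text
[ 489.1  187.2 -130.9] 0.061875023623634555 -74.97632242087184 [334.1 137. ]
[ 489.6  187.5 -130.8  171. ] 0.008092932228517192 -74.94570973711635 [333.5 135.9]
[ 489.9  185.4 -129.2   36.7] 0.045403575673326084 -74.05337441612235 [341.  135.2]
```

View pics/w2fit.png

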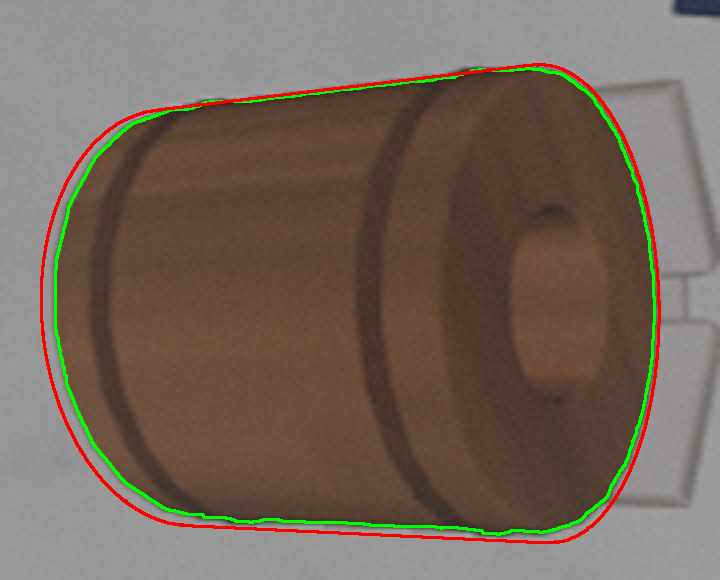

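```bash
python3 - <<'E'
from plan import *
from workcell import bot
np.set_printoptions(precision=3,suppress=True)
s0=bot.read_state(); p0=s0["eef_pos"];R0=R.from_quat(s0["tcp_rot"])
Y=R0.as_matrix()[:,1]; y0=np.rad2deg(np.arctan2(Y[1],Y[0])); print(p0,y0)
if y0>0:y0-=360
wp=[((440,-100,300),8),((405,-250,260),7)]
N=15;k=0;L=[];cp=p0
for w,n in wp:
    for j in range(1,n+1):
        k+=1; L.append((cp+(np.array(w)-cp)*j/n, down(y0+(-209-y0)*k/N),1))
    cp=np.array(w)
o,p,Rc=rows(p0,R0,L,60); 
g=np.array([425.5,-294.2,110])   # handle grip
T=axtool(61,0,-15)
print((Rc.inv()*T).as_rotvec()*180/np.pi, T.as_matrix())
pre=g-T.as_matrix()[:,2]*110
o2,p,Rc=rows(p,Rc,[(pre,T,4)],60)
show(o+o2); print(p,pre)
E
```

```text
[431.328 147.851 320.246] -76.88612926662411
[ -0.075 -15.025   0.004] [[-0.468 -0.875  0.125]
 [-0.845  0.485  0.226]
 [-0.259 -0.    -0.966]]
[[[-0.02,0.101,0.009],[0,0,0.049],60],[[-0.004,0.104,0.008],[0,0,0.049],60],[[0.012,0.102,0.009],[0,0,0.049],60],[[0.027,0.1,0.008],[0,0,0.049],60],[[0.042,0.094,0.009],[0,0,0.049],60],[[0.057,0.087,0.008],[0,0,0.049],60],[[0.069,0.077,0.009],[0,0,0.049],60],[[0.079,0.066,0.008],[0,0,0.048],60],[[0.051,0.052,0.019],[0,0,0.049],60],[[0.059,0.044,0.02],[0,0,0.049],60],[[0.065,0.035,0.019],[0,0,0.049],60],[[0.069,0.024,0.019],[0,0,0.049],60],[[0.072,0.014,0.019],[0,0,0.049],60],[[0.073,0.002,0.019],[0,0,0.049],60],[[0.073,-0.009,0.019],[0,0,0.049],60],[[0.048,-0.033,0.037],[0,-0.021,0],60],[[0.05,-0.032,0.033],[0,-0.021,0],60],[[0.052,-0.033,0.03],[0,-0.021,0],60],[[0.053,-0.033,0.026],[0,-0.02,0],60]] 

[ 411.825 -319.038  216.384] [ 411.697 -319.101  216.252]
```

```bash
python3 -m jog '[[[-0.02,0.101,0.009],[0,0,0.049],60],[[-0.004,0.104,0.008],[0,0,0.049],60],[[0.012,0.102,0.009],[0,0,0.049],60],[[0.027,0.1,0.008],[0,0,0.049],60],[[0.042,0.094,0.009],[0,0,0.049],60],[[0.057,0.087,0.008],[0,0,0.049],60],[[0.069,0.077,0.009],[0,0,0.049],60],[[0.079,0.066,0.008],[0,0,0.048],60],[[0.051,0.052,0.019],[0,0,0.049],60],[[0.059,0.044,0.02],[0,0,0.049],60],[[0.065,0.035,0.019],[0,0,0.049],60],[[0.069,0.024,0.019],[0,0,0.049],60],[[0.072,0.014,0.019],[0,0,0.049],60],[[0.073,0.002,0.019],[0,0,0.049],60],[[0.073,-0.009,0.019],[0,0,0.049],60],[[0.048,-0.033,0.037],[0,-0.021,0],60],[[0.05,-0.032,0.033],[0,-0.021,0],60],[[0.052,-0.033,0.03],[0,-0.021,0],60],[[0.053,-0.033,0.026],[0,-0.02,0],60],[[0,0,0],[0,0,0],60]]'
python3 - <<'E'
from h import *
np.set_printoptions(precision=3,suppress=True)
s=bot.read_state();print(s["t"],s["joint_positions"],s["eef_pos"],s["tcp_rot"])
d=imaging.capture("wrist");cv2.imwrite("pics/w3.png",d["pixels"][:,:,::-1]);import pickle;pickle.dump(d,open("w3.pkl","wb"))
E
```

```text
t: 4.97
eef_pos: [412.2, -318.4, 214.8]
tcp_rot: [-0.505, 0.853, 0.067, 0.112]
contact_force: [-0.4, 0.5, -0.0]
grip_width: 59.6
4.975 [-1.003  0.459  1.691  0.254  1.133  2.516] [ 412.159 -318.354  214.789] [-0.505  0.853  0.067  0.112]
```

View pics/w3.png

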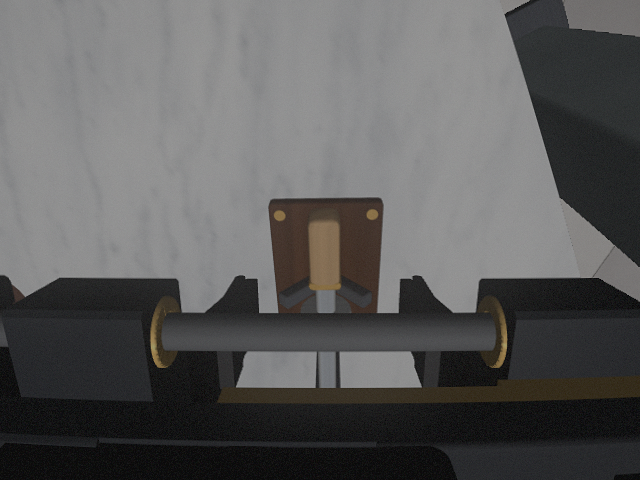

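```bash
python3 - <<'E'
from h import *
import pickle
d=pickle.load(open("w3.pkl","rb"));crop(d,"w3c",265,190,125,130,6)
E
```

```text
(no output)
```

View pics/w3c.png

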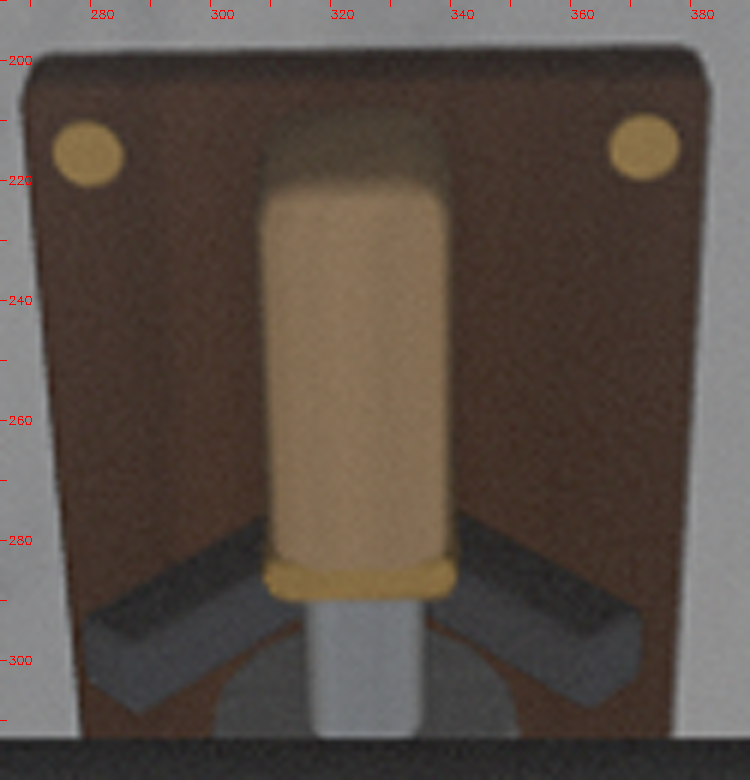

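```bash
python3 - <<'E'
from plan import *
from fit import *
d=pickle.load(open("w3.pkl","rb"))
ow=[(d,(-82,10,12),(338.2,221.5)),(d,(-82,-10,12),(309,221.5)),(d,(-34,10,12),(339.5,285)),(d,(-34,-10,12),(310.3,285))]
o2=[(dd,(P[0],P[1] if dd is s else -P[1],P[2]),u) for dd,P,u in obs]
for sgn in (1,-1):
  for O,nm in ((ow,"w"),(ow+o2,"all")):
    O=[(a,(b[0],b[1]*(sgn if a is d else 1),b[2]),u) for a,b,u in O]
    f=lambda p:np.concatenate([proj(a,W([p[0],p[1],110,p[2]],P))[0]-u for a,P,u in O])
    r=least_squares(f,[453,-244,1.07]);c=np.cos(r.x[2]);q=np.sin(r.x[2])
    print(nm,sgn,r.x,np.rad2deg(r.x[2]),r.cost,"grip",r.x[0]-57*c,r.x[1]-57*q)
    if nm=="w":print(r.fun)
s0=bot.read_state(); p0=s0["eef_pos"];R0=R.from_quat(s0["tcp_rot"]); print(p0, R0.inv().apply(np.array([426,-293.8,110])-p0))
E
```

```text
w 1 [ 456.1 -243.6    1.1] 61.870309542762094 12.672873030566688 grip 429.1896879324355 -293.8549121685764
[ 2.6 -1.5 -2.6 -1.2  1.   1.6 -1.   1.9]
all 1 [ 455.8 -243.7    1.1] 61.811302409170594 27.543182098246266 grip 428.8524435688353 -293.94458948698497
w -1 [ 456.  -243.     1.1] 62.24226788300148 1926.7292650008844 grip 429.4177707562043 -293.42033133123266
[-32.   -0.3  31.5  -0.9 -30.    2.6  30.4   2.1]
all -1 [ 455.9 -243.3    1.1] 61.92732195185719 1942.7732561700695 grip 429.06670805177555 -293.5799483675155
[ 412.2 -317.   215.3] [  1.3  -1.1 108.7]
```

```bash
python3 - <<'E'
from plan import *
from workcell import bot
s0=bot.read_state(); p0=s0["eef_pos"];R0=R.from_quat(s0["tcp_rot"])
T=axtool(61.7,0,-15); g=np.array([428.7,-294,110])
print((R0.inv()*T).as_rotvec()*180/np.pi)
o,p,Rc=rows(p0,R0,[(g-T.as_matrix()[:,2]*60,T,3),(g,T,4)],60);show(o);print(p)
E
```

```text
[-0.03700183  0.04845493 -0.37044492]
[[[0,-0.004,0.054],[0,0,-0.001],60],[[0,-0.004,0.055],[0,0,0],60],[[0,-0.004,0.054],[0,0,-0.001],60],[[0,0,0.05],[0,0,0],60],[[0.001,0,0.05],[0,0,0],60],[[0,0,0.05],[0,0,0],60],[[0,0,0.05],[0,0,0],60]] 

[ 428.65874664 -294.14814995  110.09131642]
```

```bash
python3 -m jog '[[[0,-0.004,0.054],[0,0,-0.001],60],[[0,-0.004,0.055],[0,0,0],60],[[0,-0.004,0.054],[0,0,-0.001],60],[[0,0,0.05],[0,0,0],60],[[0.001,0,0.05],[0,0,0],60],[[0,0,0.05],[0,0,0],60],[[0,0,0.05],[0,0,0],60],[[0,0,0],[0,0,0],60],[[0,0,0],[0,0,0],60]]'
python3 - <<'E'
from h import *
np.set_printoptions(precision=3,suppress=True)
s=bot.read_state();print(s["joint_positions"],s["eef_pos"],s["contact_force"])
d=imaging.capture("wrist");crop(d,"w4",160,180,320,220,2)
d=imaging.capture("scene");crop(d,"s4",290,230,100,110,5)
E
```

```text
t: 6.15
eef_pos: [429.0, -294.9, 110.5]
tcp_rot: [-0.508, 0.851, 0.066, 0.113]
contact_force: [-0.2, 0.6, 0.5]
grip_width: 59.7
[-0.951  0.619  1.782  0.308  0.881  2.471] [ 429.005 -294.946  110.549] [-0.209  0.607  0.468]
```

View pics/w4.png

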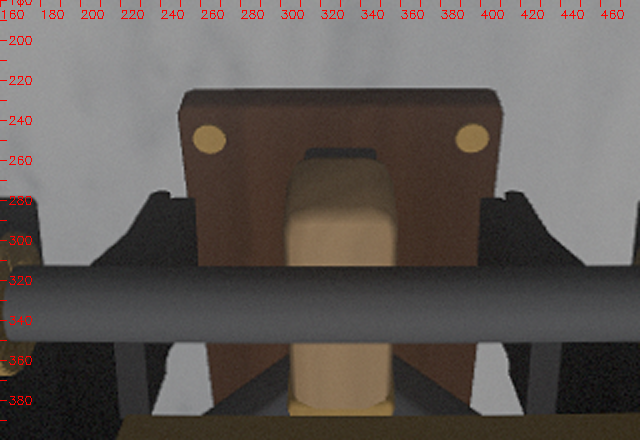

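View pics/s4.png

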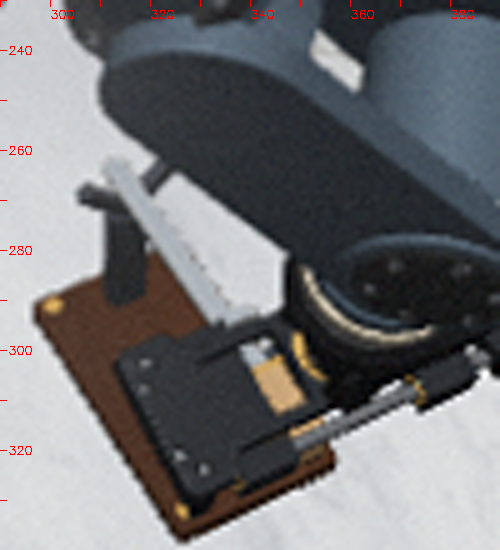

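```bash
python3 -m jog '[[[0,0,0],[0,0,0],30],[[0,0,0],[0,0,0],22],[[0,0,0],[0,0,0],10],[[0,0,0],[0,0,0],10],[[0,0,0],[0,0,0],10],[[0,0,0],[0,0,0],10]]' 60
python3 - <<'E'
from plan import *
from workcell import bot
s0=bot.read_state(); p0=s0["eef_pos"];R0=R.from_quat(s0["tcp_rot"]);print(p0,s0["contact_force"],s0["torque"])
ax=R0*R.from_euler('z',180,degrees=True)*R.from_euler('x',-np.pi)*R.from_euler('y',15,degrees=True)
print(ax.as_matrix()[:,0])
o,p,Rc=rows(p0,R0,[(p0+[0,0,60],R0,4)],10);show(o)
E
```

```text
t: 7.0
eef_pos: [428.6, -294.4, 110.5]
tcp_rot: [-0.509, 0.851, 0.066, 0.113]
contact_force: [-0.9, 0.4, 0.3]
grip_width: 19.2
[ 428.6332402  -294.44417629  110.45998053] [-0.8646107   0.35690259  0.28798556] [-0.00783844  0.29476002  0.10404677]
[4.73910782e-01 8.80572757e-01 4.37752333e-04]
[[[-0.013,0,-0.048],[0,0,0],10],[[-0.013,0,-0.049],[0,0,0],10],[[-0.013,0,-0.048],[0,0,0],10],[[-0.013,0,-0.048],[0,0,0],10]]
```

```bash
python3 -m jog '[[[-0.006,0,-0.024],[0,0,0],10],[[-0.013,0,-0.048],[0,0,0],10],[[-0.013,0,-0.048],[0,0,0],10],[[-0.013,0,-0.048],[0,0,0],10],[[-0.013,0,-0.048],[0,0,0],10],[[0,0,0],[0,0,0],10],[[0,0,0],[0,0,0],10]]'
python3 - <<'E'
from h import *
import pickle
np.set_printoptions(precision=3,suppress=True)
s=bot.read_state();print(s["joint_positions"],s["eef_pos"],s["contact_force"],s["torque"])
a=imaging.capture("top");crop(a,"t5",310,220,110,80,7)
b=imaging.capture("scene");crop(b,"s5",290,220,100,110,5)
pickle.dump((a,b),open("ab5.pkl","wb"))
E
```

```text
t: 7.88
eef_pos: [428.6, -294.4, 177.6]
tcp_rot: [-0.508, 0.851, 0.066, 0.113]
contact_force: [-0.6, 0.4, -1.3]
grip_width: 19.8
[-0.951  0.508  1.737  0.276  1.03   2.526] [ 428.577 -294.397  177.551] [-0.641  0.406 -1.314] [-0.205  0.262  0.046]
```

View pics/t5.png

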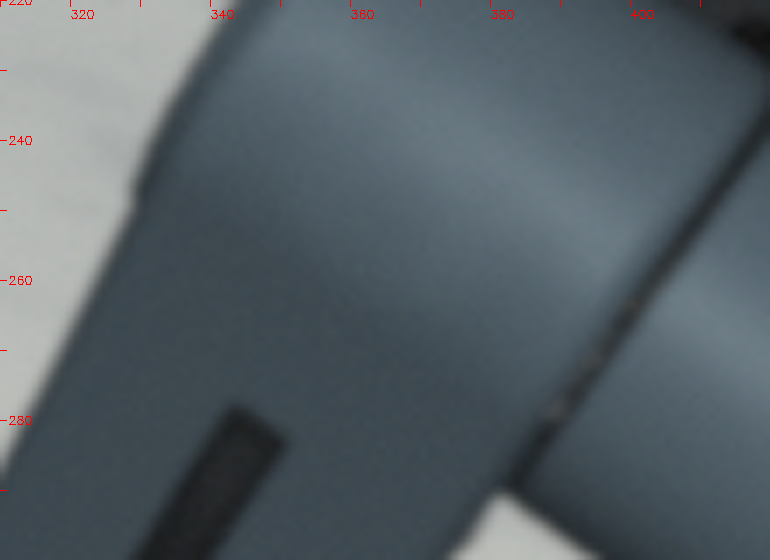

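View pics/s5.png

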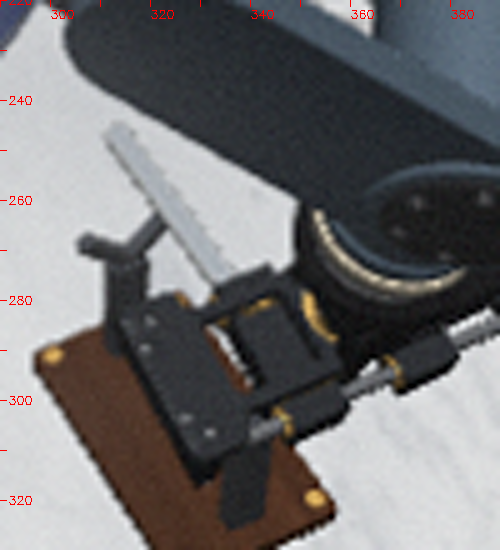

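```bash
cat >> plan.py <<'E'
H=200.;L1=574.;L2=352.;D=H+121
def ik(p,Rt):
    w=np.array(p)-D*Rt.as_matrix()[:,2]; rr=np.hypot(w[0],w[1]); pr=np.sqrt(rr**2-110**2)
    q1=np.arctan2(w[1],w[0])-np.arcsin(110/rr); z=w[2]-H; dd=np.hypot(pr,z)
    c=(dd**2-L1**2-L2**2)/2/L1/L2; q3=np.arccos(c); q2=np.arctan2(pr,z)-np.arctan2(L2*np.sin(q3),L1+L2*np.cos(q3))
    B=(R.from_euler('z',q1)*R.from_euler('y',q2+q3)).inv()*Rt*R.from_euler('z',np.pi/2)
    e=B.as_euler('ZYZ'); q6=(e[2]-np.pi+np.pi)%(2*np.pi)-np.pi
    return np.array([q1,q2,q3,e[0],e[1],q6])
E
python3 - <<'E'
from plan import *
from workcell import bot
np.set_printoptions(precision=2,suppress=True)
s0=bot.read_state(); p0=s0["eef_pos"];R0=R.from_quat(s0["tcp_rot"])
print(s0["joint_positions"],ik(p0,R0), "start",ik([177.4,599.3,241.5],R.from_quat([.1434,.98966,0,0])))
import plan
best=None
for h in range(100,500,20):
    plan.H=float(h);plan.D=h+121.; print(h,np.abs(ik(p0,R0)-s0["joint_positions"]).max(), ik(p0,R0)) if h%40==0 else 0
E
```

```text
[-0.95  0.51  1.74  0.28  1.03  2.53] [-0.96  0.46  1.81  0.28  1.01  2.51] start [ 1.11  0.53  1.43  0.    1.18 -0.18]
120 0.08549635754419738 [-0.93  0.45  1.82  0.28  1.    2.54]
160 0.08104676317346393 [-0.95  0.45  1.82  0.28  1.    2.52]
200 0.07604239720012362 [-0.96  0.46  1.81  0.28  1.01  2.51]
240 0.07048520862192853 [-0.98  0.47  1.81  0.27  1.01  2.49]
280 0.064377269422635 [-1.    0.47  1.8   0.27  1.01  2.48]
320 0.0654596602165275 [-1.02  0.48  1.79  0.27  1.02  2.46]
360 0.08225929252780462 [-1.03  0.48  1.79  0.26  1.02  2.45]
400 0.09878596510702564 [-1.05  0.49  1.78  0.26  1.03  2.43]
440 0.11503611089255916 [-1.07  0.5   1.77  0.26  1.03  2.42]
480 0.1310069044485752 [-1.08  0.5   1.76  0.25  1.04  2.41]
```

```bash
sed -i 's/^H=200.*/H=165.;L1=574.;L2=352.;D=H+121/' plan.py; cat > tr.py <<'E'
from plan import *
from workcell import bot
np.set_printoptions(precision=2,suppress=True,linewidth=150)
C=np.array([489.5,187.4,179.5]); YA=-75.
def axis(yaw,p): y,p=np.deg2rad([yaw,p]); return np.array([np.cos(y)*np.cos(p),np.sin(y)*np.cos(p),np.sin(p)])
a=axis(-75,30); n=np.array([-a[2]*np.cos(np.deg2rad(-75)),-a[2]*np.sin(np.deg2rad(-75)),np.cos(np.pi/6)])
pre=C-244.5*a; hi=pre+n*170
E
python3 - <<'E'
from tr import *
s0=bot.read_state(); p0=s0["eef_pos"];R0=R.from_quat(s0["tcp_rot"])
print("pre",pre,"hi",hi)
wp=[((420,-270,330),61.7+20,-15,5),((430,-100,330),61.7+70,-15,6),((430,120,330),61.7+130,-15,8),((420,330,330),61.7+185,-10,8),(tuple(hi),285,30,9)]
L=[];cp=p0;cy=61.7;cpi=0.
for w,y,pi_,n_ in wp:
    for j in range(1,n_+1):
        f=j/n_; L.append((cp+(np.array(w)-cp)*f, axtool(cy+(y-cy)*f,cpi+(pi_-cpi)*f),1))
    cp=np.array(w);cy=y;cpi=pi_
    print(w,ik(w,axtool(y,pi_)))
o,p,Rc=rows(p0,R0,L,10); show(o); print(p,len(o))
for k in (0,60,144):
    q=pre+k*a; print(q,ik(q,axtool(285,30)))
print("stand return", ik([428,-294,130],axtool(61.7,10)))
J=np.array([ik(l[0],l[1]) for l in L]); J[:,5]=np.unwrap(J[:,5]);print("max step",np.abs(np.diff(J,axis=0)).max(0)*8)
E
```

```text
pre [434.7  391.93  57.25] hi [412.7  474.03 204.47]
(420, -270, 330) [-0.79  0.27  1.6   0.    1.27  2.49]
(430, -100, 330) [-0.48  0.17  1.74  0.    1.24  1.93]
(430, 120, 330) [0.02 0.17 1.73 0.   1.24 1.39]
(420, 330, 330) [ 0.49  0.36  1.46 -0.06  1.39  0.91]
(np.float64(412.69720543001347), np.float64(474.03193149846487), np.float64(204.4743186433546)) [ 0.93  0.84  1.13 -0.59  1.69  0.76]
[[[-0.038,0.013,-0.095],[-0.005,0.017,-0.022],10],[[-0.033,0.011,-0.098],[-0.005,0.017,-0.021],10],[[-0.029,0.011,-0.098],[-0.002,0.016,-0.022],10],[[-0.024,0.01,-0.1],[-0.002,0.017,-0.023],10],[[-0.02,0.009,-0.101],[-0.001,0.017,-0.022],10],[[-0.094,0.008,0],[0,0,-0.046],10],[[-0.095,-0.005,0],[0,0,-0.046],10],[[-0.092,-0.02,-0.001],[0,0,-0.047],10],[[-0.089,-0.032,0],[0,0,-0.046],10],[[-0.083,-0.045,0],[0.001,0,-0.046],10],[[-0.076,-0.057,0],[0,0,-0.047],10],[[-0.069,-0.061,0],[0,0,-0.041],10],[[-0.06,-0.069,0],[0,0,-0.042],10],[[-0.05,-0.077,0],[0,0,-0.042],10],[[-0.04,-0.082,0],[0,0,-0.041],10],[[-0.029,-0.087,0],[0,0,-0.042],10],[[-0.017,-0.09,0],[0,0,-0.042],10],[[-0.005,-0.092,0],[0,0,
[... 471 characters left out ...]
-0.024],10],[[0.056,-0.02,0.038],[-0.005,-0.025,-0.023],10],[[0.061,-0.016,0.033],[-0.007,-0.024,-0.022],10],[[0.064,-0.013,0.028],[-0.008,-0.025,-0.023],10],[[0.066,-0.008,0.022],[-0.01,-0.025,-0.021],10],[[0.069,-0.005,0.017],[-0.011,-0.024,-0.021],10],[[0.07,-0.001,0.012],[-0.014,-0.025,-0.019],10],[[0.07,0.004,0.006],[-0.014,-0.025,-0.019],10],[[0.07,0.007,0.001],[-0.016,-0.025,-0.017],10]] 

[412.71 473.89 204.54] 36
[434.7  391.93  57.25] [ 0.84  0.91  1.49 -0.66  1.31  0.94]
[448.15 341.74  87.25] [ 0.77  0.83  1.58 -0.7   1.27  0.92]
[466.97 271.47 129.25] [ 0.67  0.73  1.69 -0.76  1.22  0.86]
stand return [-1.03  0.55  1.87  0.45  1.    2.31]
max step [0.52 0.45 0.36 0.55 0.46 0.81]
```

```bash
python3 -m jog '[[[-0.038,0.013,-0.095],[-0.005,0.017,-0.022],10],[[-0.033,0.011,-0.098],[-0.005,0.017,-0.021],10],[[-0.029,0.011,-0.098],[-0.002,0.016,-0.022],10],[[-0.024,0.01,-0.1],[-0.002,0.017,-0.023],10],[[-0.02,0.009,-0.101],[-0.001,0.017,-0.022],10],[[-0.094,0.008,0],[0,0,-0.046],10],[[-0.095,-0.005,0],[0,0,-0.046],10],[[-0.092,-0.02,-0.001],[0,0,-0.047],10],[[-0.089,-0.032,0],[0,0,-0.046],10],[[-0.083,-0.045,0],[0.001,0,-0.046],10],[[-0.076,-0.057,0],[0,0,-0.047],10],[[-0.069,-0.061,0],[0,0,-0.041],10],[[-0.06,-0.069,0],[0,0,-0.042],10],[[-0.05,-0.077,0],[0,0,-0.042],10],[[-0.04,-0.082,0],[0,0,-0.041],10],[[-0.029,-0.087,0],[0,0,-0.042],10],[[-0.017,-0.09,0],[0,0,-0.042],10],[[-0.005,-0.092,0],[0,0,-0.041],10],[[0.007,-0.091,0],[0,-0.001,-0.042],10],[[0.013,-0.087,0],[0,-0.003,-0.038],10]]'
python3 -c "
from workcell import bot
print(bot.read_state()['joint_positions'])"
```

```text
t: 10.48
eef_pos: [428.2, 147.2, 329.5]
tcp_rot: [0.987, 0.163, -0.006, 0.001]
contact_force: [1.3, 0.8, -2.0]
grip_width: 19.3
[ 0.08474794  0.1877825   1.71624276 -0.00224598  1.24968488  1.32887432]
```

```bash
python3 -m jog '[[[0.024,-0.084,0],[-0.001,-0.003,-0.038],10],[[0.034,-0.081,0],[-0.001,-0.004,-0.039],10],[[0.043,-0.076,-0.002],[-0.001,-0.003,-0.038],10],[[0.052,-0.07,-0.002],[-0.002,-0.004,-0.038],10],[[0.06,-0.064,-0.003],[-0.002,-0.003,-0.038],10],[[0.068,-0.056,-0.005],[-0.003,-0.004,-0.038],10],[[0.073,-0.048,-0.005],[-0.003,-0.003,-0.038],10],[[0.052,-0.023,0.042],[-0.003,-0.025,-0.024],10],[[0.056,-0.02,0.038],[-0.005,-0.025,-0.023],10],[[0.061,-0.016,0.033],[-0.007,-0.024,-0.022],10],[[0.064,-0.013,0.028],[-0.008,-0.025,-0.023],10],[[0.066,-0.008,0.022],[-0.01,-0.025,-0.021],10],[[0.069,-0.005,0.017],[-0.011,-0.024,-0.021],10],[[0.07,-0.001,0.012],[-0.014,-0.025,-0.019],10],[[0.07,0.004,0.006],[-0.014,-0.025,-0.019],10],[[0.07,0.007,0.001],[-0.016,-0.025,-0.017],10],[[0,0,0],[0,0,0],10],[[0,0,0],[0,0,0],10]]'
python3 - <<'E'
from h import *
import pickle
np.set_printoptions(precision=3,suppress=True)
s=bot.read_state();print(s["t"],s["joint_positions"],s["eef_pos"],s["contact_force"])
Z={k:imaging.capture(k) for k in ("scene","top","wrist")}
pickle.dump(Z,open("z6.pkl","wb"))
cv2.imwrite("pics/s6.png",Z["scene"]["pixels"][...,::-1]);cv2.imwrite("pics/t6.png",Z["top"]["pixels"][...,::-1]);cv2.imwrite("pics/w6.png",Z["wrist"]["pixels"][...,::-1])
E
```

```text
t: 12.72
eef_pos: [413.1, 473.2, 204.0]
tcp_rot: [0.563, 0.732, -0.234, 0.304]
contact_force: [0.7, 0.1, -1.2]
grip_width: 19.6
12.725 [ 0.93   0.841  1.138 -0.594  1.696  0.76 ] [413.055 473.194 203.982] [ 0.703  0.137 -1.194]
```

View pics/s6.png

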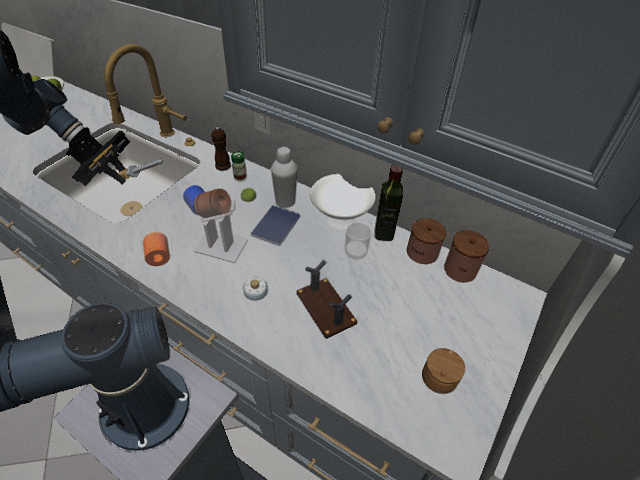

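View pics/t6.png

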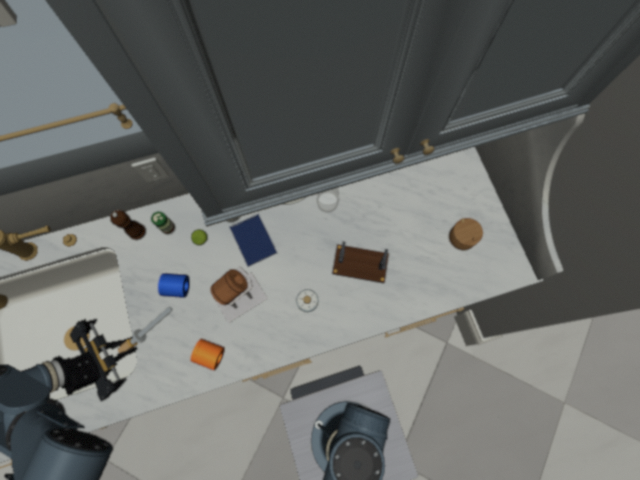

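View pics/w6.png

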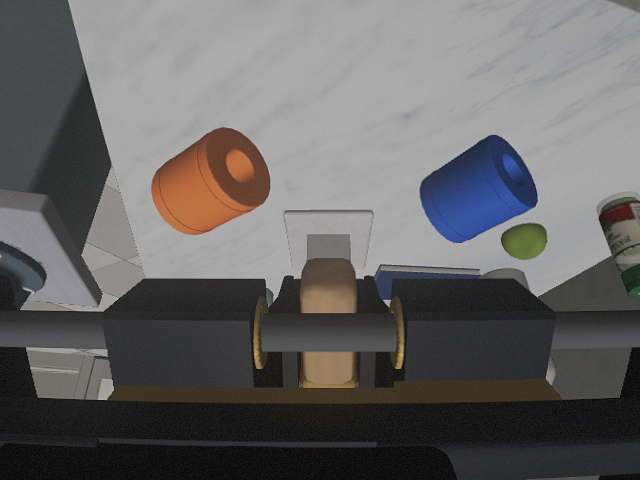

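```bash
python3 - <<'E'
from h import *
import pickle
Z=pickle.load(open("z6.pkl","rb"))
crop(Z["scene"],"s6c",110,145,65,45,12);crop(Z["top"],"t6c",110,295,75,70,8)
E
```

```text
(no output)
```

View pics/s6c.png

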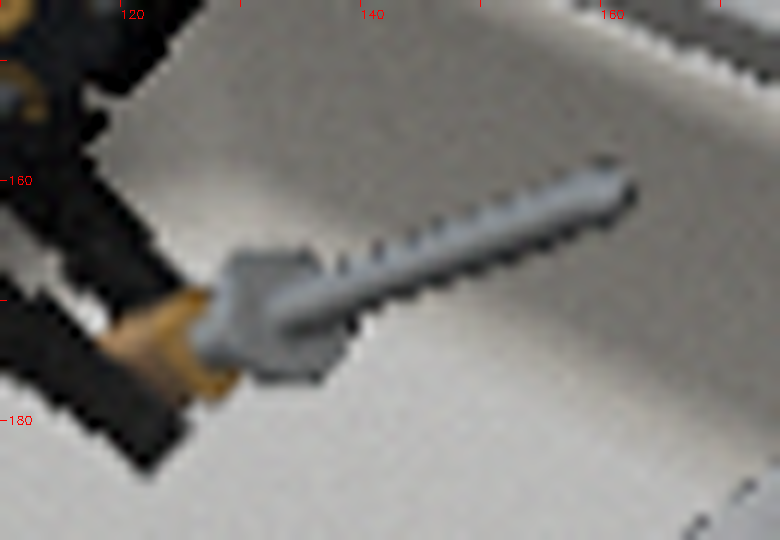

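View pics/t6c.png

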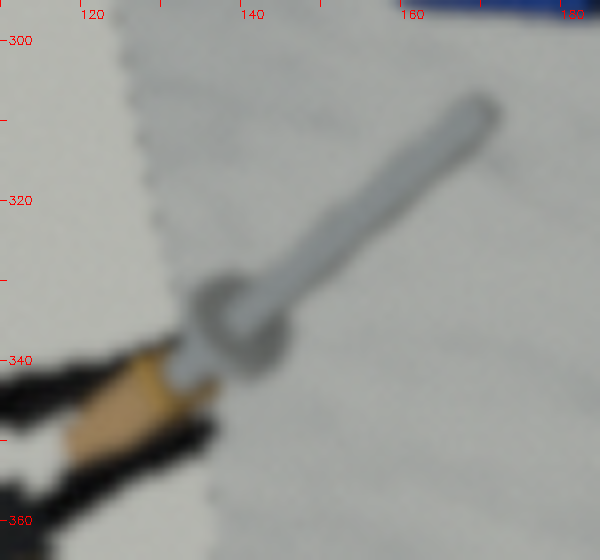

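```bash
python3 - <<'E'
from h import *
import pickle
from plan import *
np.set_printoptions(precision=2,suppress=True)
Z=pickle.load(open("z6.pkl","rb"));S,T=Z["scene"],Z["top"]
s=bot.read_state();p=s["eef_pos"];R0=R.from_quat(s["tcp_rot"]);M=R0.as_matrix()
ax=np.cos(np.deg2rad(15))*(-M[:,0])+np.sin(np.deg2rad(15))*(-M[:,2])
print("axis",ax,np.rad2deg([np.arctan2(ax[1],ax[0]),np.arcsin(ax[2])]))
ax2=np.cos(np.deg2rad(15))*(-M[:,0])+np.sin(np.deg2rad(15))*(M[:,2]);print("alt",ax2,np.rad2deg([np.arctan2(ax2[1],ax2[0]),np.arcsin(ax2[2])]))
for A in(ax,ax2):
  for nm,k,us,ut in (("tip",182,(162.2,160),(171.1,307.3)),("col",57,(133.3,171.1),(139.6,334.3))):
    P=p+k*A; print(nm,P,"pred s",proj(S,P)[0],"obs",us,"pred t",proj(T,P)[0],ut,"tri",tri((S,us),(T,ut)))
E
```

```text
axis [ 0.13 -0.48  0.87] [-75.37  60.07]
alt [ 0.22 -0.84  0.5 ] [-75.25  30.07]
tip [436.82 385.05 363.19] pred s [132.94 133.89] obs (162.2, 160) pred t [133.84 320.15] (171.1, 307.3) tri (array([456.55, 318.08, 292.87]), [np.float64(0.38091400500131306), np.float64(0.42668071561793797)])
col [421.07 445.4  254.87] pred s [124.7  162.24] obs (133.3, 171.1) pred t [128.29 338.63] (139.6, 334.3) tri (array([428.04, 427.36, 226.31]), [np.float64(0.14087103769058762), np.float64(0.16284484771456129)])
tip [453.98 320.6  296.66] pred s [160.18 159.14] obs (162.2, 160) pred t [169.94 308.01] (171.1, 307.3) tri (array([456.55, 318.08, 292.87]), [np.float64(0.38091400500131306), np.float64(0.42668071561793797)])
col [426.45 425.22 234.03] pred s [132.79 169.48] obs (133.3, 171.1) pred t [139.32 334.56] (139.6, 334.3) tri (array([428.04, 427.36, 226.31]), [np.float64(0.14087103769058762), np.float64(0.16284484771456129)])
```

```bash
python3 - <<'E'
from tr import *
s0=bot.read_state(); p0=s0["eef_pos"];R0=R.from_quat(s0["tcp_rot"])
T=axtool(285,30)
o,p,Rc=rows(p0,R0,[(pre,T,6)],10); show(o); print(p,pre)
print("insertion tool dir",T.inv().apply(a))
E
```

```text
[[[0.025,0,0.091],[0,0,0],10],[[0.026,-0.001,0.091],[0,0,0],10],[[0.025,0,0.091],[0,0,-0.001],10],[[0.026,-0.001,0.091],[0,0,0],10],[[0.025,0,0.091],[0,0,0],10],[[0.026,-0.001,0.091],[0,0,0],10]] 

[434.56 391.97  57.29] [434.7  391.93  57.25]
insertion tool dir [-0.97  0.    0.26]
```

```bash
python3 -m jog '[[[0.025,0,0.091],[0,0,0],10],[[0.026,-0.001,0.091],[0,0,0],10],[[0.025,0,0.091],[0,0,-0.001],10],[[0.026,-0.001,0.091],[0,0,0],10],[[0.025,0,0.091],[0,0,0],10],[[0.026,-0.001,0.091],[0,0,0],10],[[0,0,0],[0,0,0],10],[[0,0,0],[0,0,0],10]]'
python3 - <<'E'
from h import *
import pickle
np.set_printoptions(precision=3,suppress=True)
s=bot.read_state();print(s["t"],s["joint_positions"],s["eef_pos"],s["contact_force"])
Z={k:imaging.capture(k) for k in ("scene","top","wrist")}
pickle.dump(Z,open("z7.pkl","wb"))
crop(Z["scene"],"s7",120,140,130,100,6);crop(Z["top"],"t7",110,255,160,110,5);cv2.imwrite("pics/w7.png",Z["wrist"]["pixels"][...,::-1])
E
```

```text
t: 13.88
eef_pos: [434.7, 393.0, 57.6]
tcp_rot: [0.562, 0.733, -0.233, 0.304]
contact_force: [0.1, 0.1, -1.1]
grip_width: 19.7
13.875 [ 0.836  0.964  1.353 -0.652  1.372  0.891] [434.716 392.999  57.616] [ 0.114  0.132 -1.102]
```

View pics/s7.png

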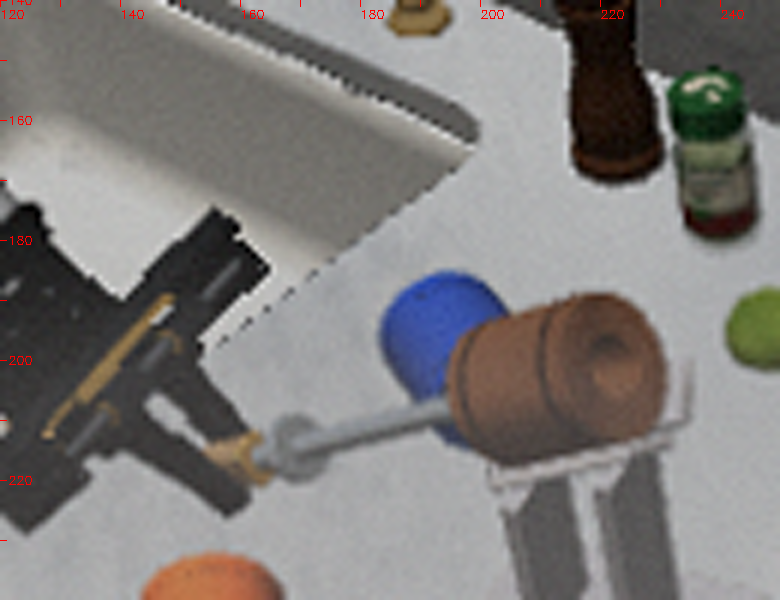

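View pics/t7.png

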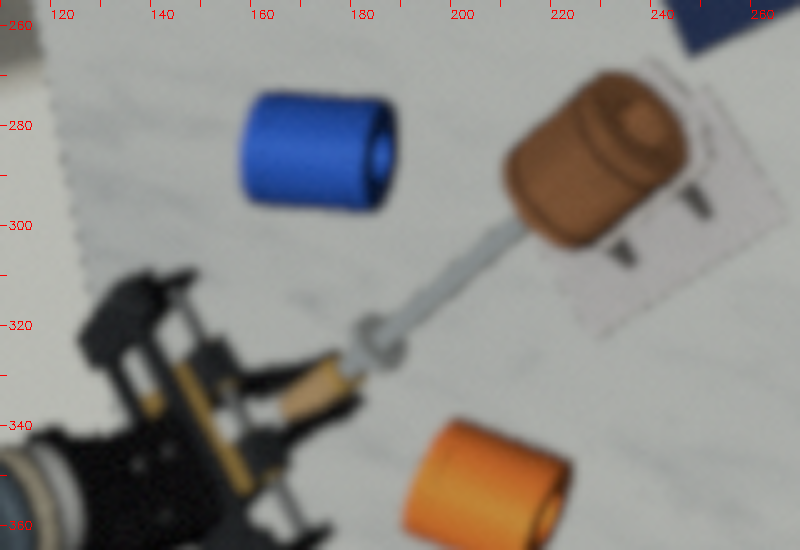

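View pics/w7.png

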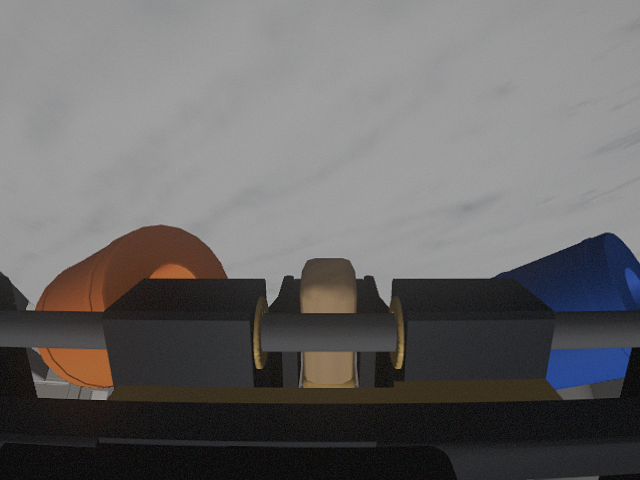

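```bash
python3 - <<'E'
from h import *
import pickle
Z=pickle.load(open("z7.pkl","rb"))
crop(Z["top"],"t7c",180,265,70,65,11);crop(Z["scene"],"s7c",160,180,80,60,10)
E
```

```text
(no output)
```

View pics/t7c.png

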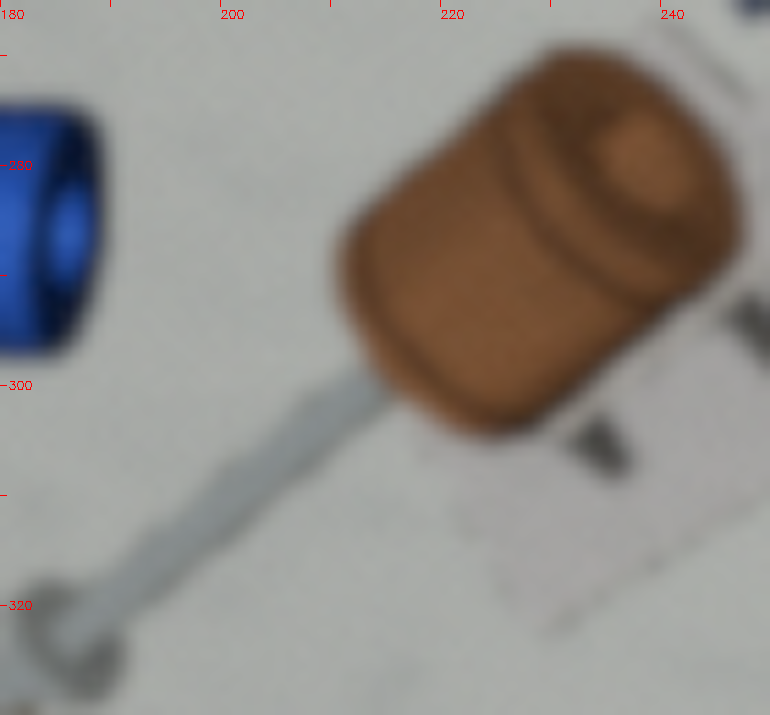

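View pics/s7c.png

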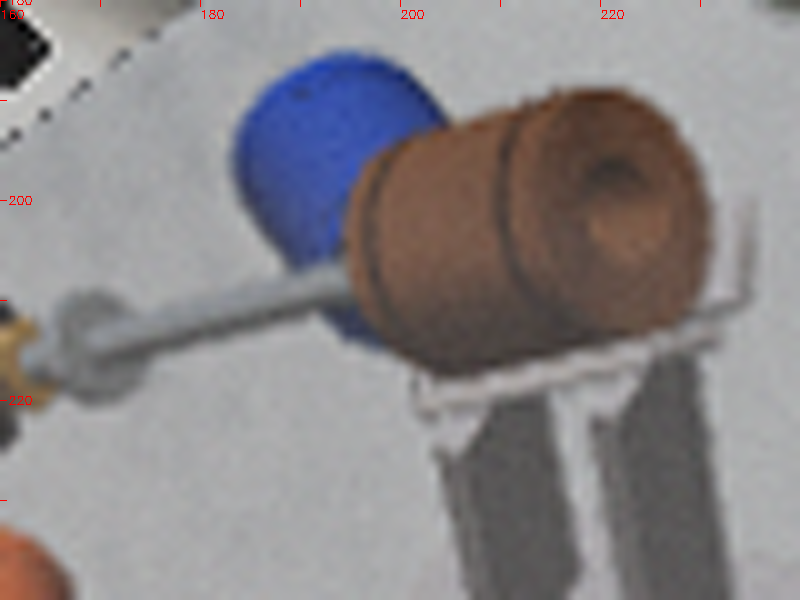

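```bash
python3 - <<'E'
from h import *
import pickle
from tr import a,n,C
np.set_printoptions(precision=2,suppress=True)
Z=pickle.load(open("z7.pkl","rb"));S,T=Z["scene"],Z["top"]
s=bot.read_state();p=s["eef_pos"];M=R.from_quat(s["tcp_rot"]).as_matrix()
ax=np.cos(np.deg2rad(15))*(-M[:,0])+np.sin(np.deg2rad(15))*(M[:,2])
l=np.array([-np.sin(np.deg2rad(-75)),np.cos(np.deg2rad(-75)),0])  # left of axis
print("FK axis vs roller:",p+ (207+37)*0*ax)
q=p-C; print("FK offset at grip l,n",q@l,q@n,"dir l,n deg",np.rad2deg([ax@l,ax@n]), "at roller mid", (p+244.5*ax-C)@l,(p+244.5*ax-C)@n,"entr",(p+207*ax-C+37.5*a)@l,(p+207*ax-C+37.5*a)@n)
B,e=tri((S,(222.3,199.8)),(T,(238.3,278.8)));print("bore tri",B,e,"exp",C+37.5*a)
def dist(uv,d,P):
    t0=proj(d,P)[0];t1=proj(d,P+ax*5)[0];dd=(t1-t0)/np.linalg.norm(t1-t0);r=np.array(uv)-t0
    return r[0]*dd[1]-r[1]*dd[0]
O=[(S,(169.5,214),60),(S,(194,207.8),170),(T,(186.4,321.8),60),(T,(213.2,300),170)]
f=lambda v:[dist(u,d,p+k*ax+v[0]*l+v[1]*n+k*(v[2]*l+v[3]*n)) for d,u,k in O]
r=least_squares(lambda v:f([v[0],v[1],0,0]),[0,0]);print("cam offset of axle",r.x,r.fun)
A=p+r.x[0]*l+r.x[1]*n
k=(B-A)@a; w=B-(A+ax*((B-A)@ax)); print("bore rel axle line (l,n):",w@l,w@n)
E
```

```text
FK axis vs roller: [434.33 393.52  57.62]
FK offset at grip l,n 0.05890021967161316 1.134490192152483 dir l,n deg [0.04 0.06] at roller mid 0.23450826924856955 1.3760311642625171 entr 0.20757451931349652 1.3389850028959427
bore tri [498.37 154.53 198.88] [np.float64(0.4683387646912347), np.float64(0.4783423076431787)] exp [497.91 156.03 198.25]
cam offset of axle [ 0.66 -3.98] [ 0.08 -0.07  0.31 -0.3 ]
bore rel axle line (l,n): -0.8621396403953242 2.3198679035357332
```

```bash
python3 -m jog '[[[-0.001,0,-0.005],[0,0,0],10],[[-0.029,0,0.008],[0,0,0],10],[[-0.029,0,0.008],[0,0,0],10],[[-0.029,0,0.007],[0,0,0],10],[[-0.029,0,0.008],[0,0,0],10],[[0,0,0],[0,0,0],10]]'; python3 -m jog '[[[-0.029,0,0.008],[0,0,0],10],[[-0.029,0,0.008],[0,0,0],10],[[-0.029,0,0.007],[0,0,0],10],[[0,0,0],[0,0,0],10]]'; python3 - <<'E'
from tr import *
s=bot.read_state();p=s["eef_pos"];l=np.array([.9659,.2588,0]);print((p-C)@a,(p-C)@l,(p-C)@n,s["contact_force"],s["torque"])
E
```

```text
t: 14.78
eef_pos: [441.9, 362.4, 76.1]
tcp_rot: [0.562, 0.733, -0.234, 0.304]
contact_force: [0.4, -0.1, -2.2]
grip_width: 19.2
t: 15.28
eef_pos: [447.9, 340.1, 89.7]
tcp_rot: [0.562, 0.733, -0.234, 0.304]
contact_force: [0.6, 0.5, -1.6]
grip_width: 19.5
-181.9085423111751 -0.6360625199004613 1.3585445619363838 [ 0.6   0.51 -1.55] [ 0.7   0.23 -0.05]
```

```bash
python3 -m jog '[[[-0.029,0,0.008],[0,0,0],10],[[-0.029,0,0.008],[0,0,0],10],[[-0.029,0,0.007],[0,0,0],10],[[-0.029,0,0.008],[0,0,0],10],[[-0.029,0,0.008],[0,0,0],10],[[-0.029,0,0.008],[0,0,0],10],[[0,0,0],[0,0,0],10]]'; python3 - <<'E'
from tr import *
from h import *
import pickle
s=bot.read_state();p=s["eef_pos"];l=np.array([.9659,.2588,0]);print((p-C)@a,(p-C)@l,(p-C)@n,s["contact_force"],s["torque"])
Z={k:imaging.capture(k) for k in ("scene","top")}
crop(Z["top"],"t8",180,255,90,75,8);crop(Z["scene"],"s8",155,175,90,70,8)
E
```

```text
t: 16.15
eef_pos: [460.1, 294.9, 116.7]
tcp_rot: [0.562, 0.733, -0.234, 0.304]
contact_force: [-0.9, 1.2, -1.8]
grip_width: 19.6
-127.89048596908722 -0.58176286050069 1.3146761554533615 [-0.9   1.17 -1.76] [0.7  0.26 0.04]
```

View pics/t8.png

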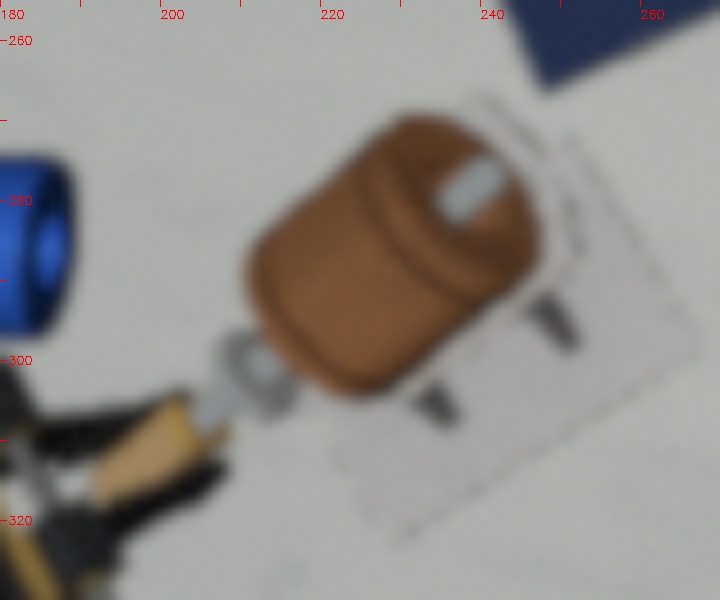

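View pics/s8.png

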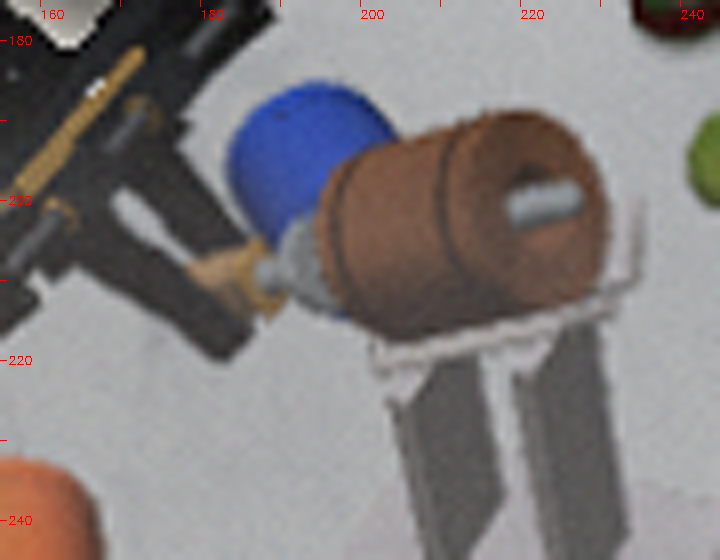

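```bash
python3 -m jog '[[[-0.029,0,0.008],[0,0,0],10],[[-0.029,0,0.008],[0,0,0],10],[[-0.029,0,0.007],[0,0,0],10],[[0,0,0],[0,0,0],10],[[0,0,0],[0,0,0],10]]'; python3 - <<'E'
from tr import *
from h import *
import pickle
s=bot.read_state();p=s["eef_pos"];l=np.array([.9659,.2588,0]);print((p-C)@a,(p-C)@l,(p-C)@n,s["contact_force"],s["torque"])
Z={k:imaging.capture(k) for k in ("scene","top")}
pickle.dump(Z,open("z9.pkl","wb"))
crop(Z["top"],"t9",180,255,90,75,8);crop(Z["scene"],"s9",155,175,90,70,8)
E
```

```text
t: 16.88
eef_pos: [466.0, 272.9, 130.0]
tcp_rot: [0.562, 0.733, -0.234, 0.304]
contact_force: [-0.1, -0.1, -2.5]
grip_width: 19.8
-101.60475866741588 -0.5608723671944479 1.448457082661997 [-0.11 -0.13 -2.5 ] [ 0.67  0.22 -0.04]
```

View pics/t9.png

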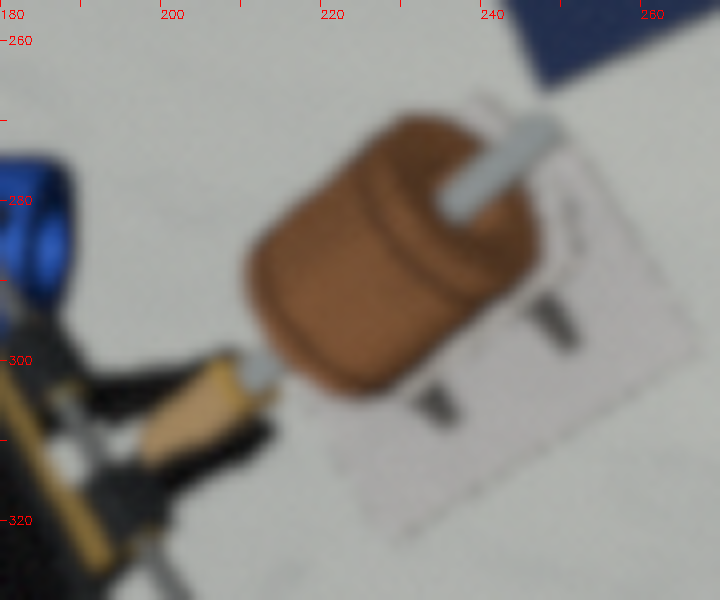

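View pics/s9.png

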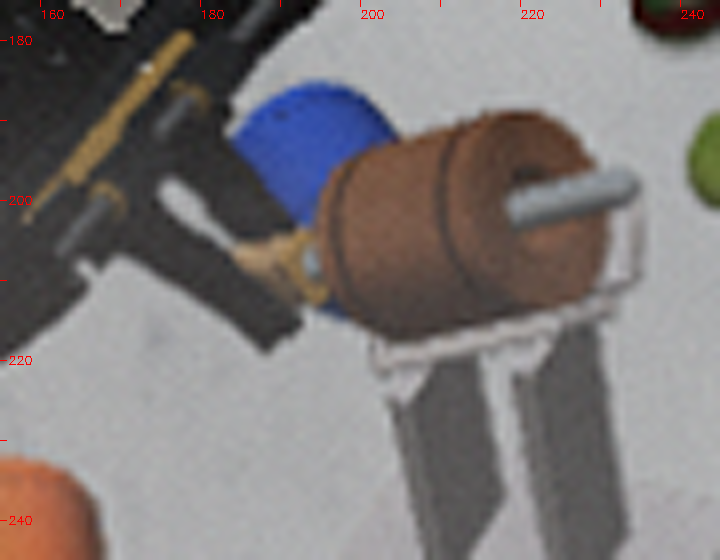

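```bash
python3 - <<'E'
from tr import *
from h import *
import pickle
Z=pickle.load(open("z9.pkl","rb"))
t,e=tri((Z["scene"],(234.3,197.6)),(Z["top"],(249.3,269.8)));B=np.array([498.4,154.5,198.9]);print(t,e,(t-B)@a)
print("n-lift in tool", axtool(285,30).inv().apply([0,0,1]))
E
```

```text
[508.79 117.78 217.47] [np.float64(0.5907853654591503), np.float64(0.5975331657492764)] 42.32642367028396
n-lift in tool [-0.71 -0.   -0.71]
```

```bash
python3 -m jog '[[[-0.01,0,0.0026],[0,0,0],10],[[-0.006,0,-0.006],[0,0,0],10],[[-0.006,0,-0.006],[0,0,0],10],[[-0.006,0,-0.006],[0,0,0],10],[[-0.004,0,-0.004],[0,0,0],10],[[-0.004,0,-0.004],[0,0,0],10],[[-0.004,0,-0.004],[0,0,0],10],[[-0.004,0,-0.004],[0,0,0],10],[[-0.004,0,-0.004],[0,0,0],10],[[0,0,0],[0,0,0],10],[[0,0,0],[0,0,0],10]]' 60; python3 - <<'E'
from tr import *
from h import *
import pickle
s=bot.read_state();p=s["eef_pos"];l=np.array([.9659,.2588,0]);print((p-C)@a,(p-C)@l,(p-C)@n,s["contact_force"],s["torque"])
Z={k:imaging.capture(k) for k in ("scene","top")}
pickle.dump(Z,open("z10.pkl","wb"))
crop(Z["top"],"t10",180,255,90,75,8);crop(Z["scene"],"s10",155,175,90,70,8)
E
```

```text
t: 18.35
eef_pos: [466.6, 270.4, 147.6]
tcp_rot: [0.561, 0.733, -0.234, 0.304]
contact_force: [-0.7, 0.3, -4.3]
grip_width: 19.6
-90.54149546898064 -0.6171943607541334 15.415247452826739 [-0.73  0.31 -4.28] [ 1.17  0.33 -0.02]
```

View pics/t10.png

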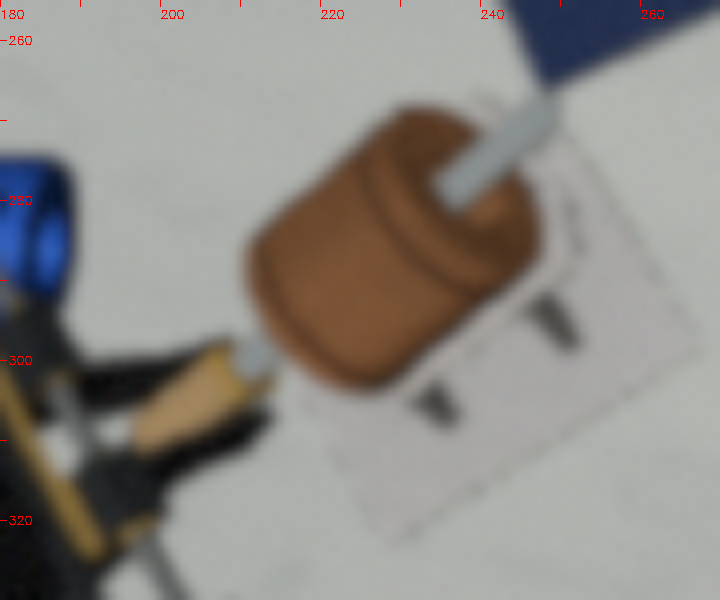

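View pics/s10.png

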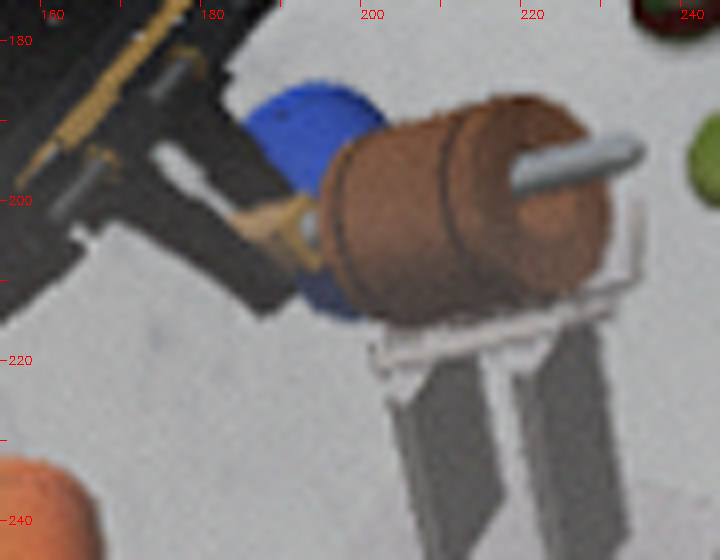

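```bash
python3 -m jog '[[[-0.012,0,-0.012],[0,0,0],10],[[-0.024,0,-0.024],[0,0,0],10],[[-0.024,0,-0.024],[0,0,0],10],[[-0.024,0,-0.024],[0,0,0],10],[[-0.024,0,-0.024],[0,0,0],10],[[-0.024,0,-0.024],[0,0,0],10],[[-0.024,0,-0.024],[0,0,0],10],[[-0.024,0,-0.024],[0,0,0],10],[[-0.024,0,-0.024],[0,0,0],10],[[-0.012,0,-0.012],[0,0,0],10],[[0,0,0],[0,0,0],10]]'; python3 - <<'E'
from tr import *
from h import *
import pickle
s=bot.read_state();p=s["eef_pos"];print(p,s["contact_force"],s["torque"],s["joint_positions"])
Z={k:imaging.capture(k) for k in ("scene","top")}
pickle.dump(Z,open("z11.pkl","wb"))
crop(Z["top"],"t11",180,245,100,80,8);crop(Z["scene"],"s11",155,145,100,80,8)
E
```

```text
t: 19.82
eef_pos: [466.8, 270.8, 239.6]
tcp_rot: [0.562, 0.733, -0.234, 0.304]
contact_force: [0.3, -0.0, -4.4]
grip_width: 19.5
[466.84 270.83 239.6 ] [ 0.31 -0.05 -4.45] [1.25 0.37 0.01] [ 0.67  0.63  1.51 -0.72  1.42  0.67]
```

View pics/t11.png

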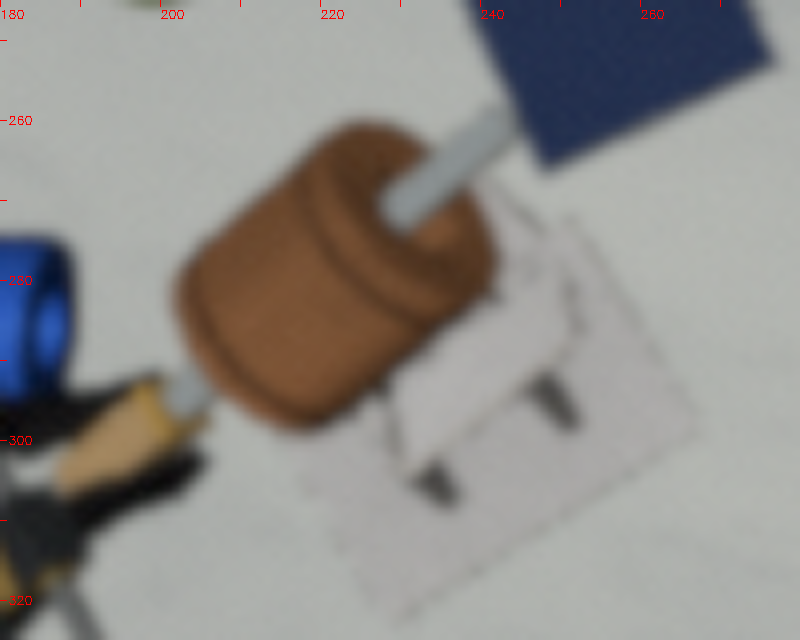

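View pics/s11.png

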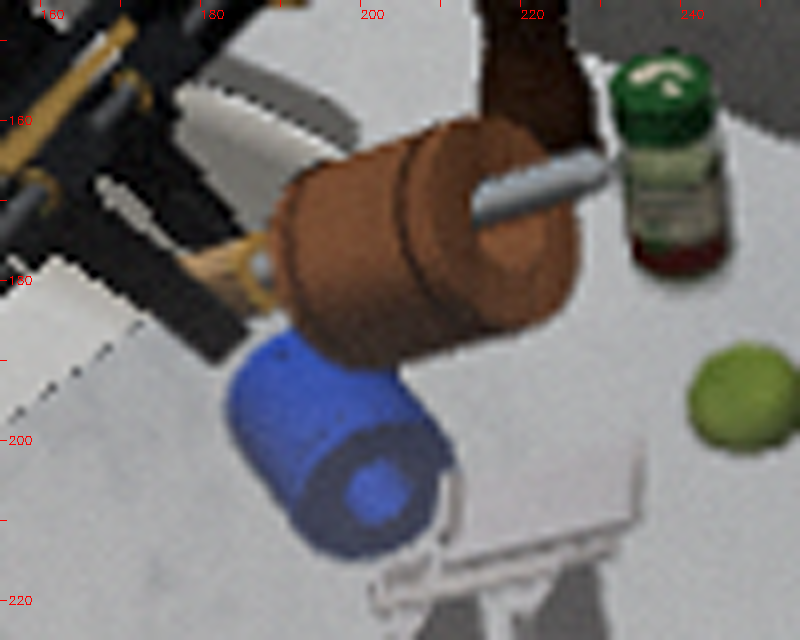

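```bash
cat > tr2.py <<'E'
from tr import *
from h import proj,tri
import pickle
E
python3 - <<'E'
from tr2 import *
Z=pickle.load(open("z11.pkl","rb"))
s0=bot.read_state(); p0=s0["eef_pos"];R0=R.from_quat(s0["tcp_rot"])
T,e=tri((Z["scene"],(230.1,165.6)),(Z["top"],(243.3,258.4))); M=R0.as_matrix()
ax=np.cos(np.deg2rad(15))*(-M[:,0])+np.sin(np.deg2rad(15))*(M[:,2])
print("tip",T,e,"FK",p0+182*ax)
wp=[((440,310,320),275,25,7),((420,325,330),212,14,9),((415,300,330),155,12,9),((405,100,330),125,12,9),((400,-120,320),90,12,9),((415,-260,260),61.7,12,7)]
L=[];cp=p0;cy=285.;cpi=30.
for w,y,pi_,n_ in wp:
    for j in range(1,n_+1):
        f=j/n_; L.append((cp+(np.array(w)-cp)*f, axtool(cy+(y-cy)*f,cpi+(pi_-cpi)*f),1))
    cp=np.array(w);cy=y;cpi=pi_
    TT=axtool(y,pi_); print(w,ik(w,TT),"wrist",np.array(w)-286*TT.as_matrix()[:,2])
J=np.array([ik(l[0],l[1]) for l in L]); J[:,5]=np.unwrap(J[:,5]);print("max step",np.abs(np.diff(J,axis=0)).max(0)*8,J.min(0),J.max(0))
W=np.array([l[0]-286*l[1].as_matrix()[:,2] for l in L]); print("max wrist x where y<300",W[W[:,1]<300][:,0].max())
o,p,Rc=rows(p0,R0,L,10); show(o); print(p,len(o))
E
```

```text
tip [511.1  116.13 325.96] [np.float64(0.12018436846103725), np.float64(0.12446385079277358)] FK [507.65 118.71 330.39]
(440, 310, 320) [ 0.69  0.56  1.33 -0.56  1.68  0.67] wrist [423.98 493.14 539.09]
(420, 325, 330) [ 0.47  0.58  1.18 -0.04  1.89  1.48] wrist [537.59 398.48 580.14]
(415, 300, 330) [0.24 0.43 1.44 0.29 1.65 2.22] wrist [532.68 245.13 584.83]
(405, 100, 330) [-0.24  0.25  1.72  0.3   1.54  2.22] wrist [479.47  -6.36 584.83]
(400, -120, 320) [-0.79  0.24  1.76  0.33  1.49  2.26] wrist [ 400.   -249.84  574.83]
(415, -260, 260) [-1.03  0.36  1.77  0.42  1.29  2.43] wrist [ 353.44 -374.32  514.83]
max step [0.52 0.21 0.38 0.48 0.49 0.83] [-1.03  0.22  1.16 -0.69  1.29  0.67] [0.69 0.61 1.77 0.42 1.91 2.43]
max wrist x where y<300 548.7366718197607
[[[-0.012,-0.007,-0.042],[0.005,0.005,0.006],10],[[-0.012,-0.008,-0.043],[0.006,0.004,0.006],10],[[-0.011,-0.009,-0.042],[0.005,0.004,0.006],10],[[-0.011,-0.009,-0.043],[0.005,0.004,0.006],10],[[-0.011,-0.009,-0.042],[0.006,0.004,0.006],10],[[-0.01,-0.01,-0.042],[0.005,0.004,0.006],10],[[-0.01,-0.011,-0.043],[0.005,0.004,0.00
[... 1204 characters left out ...]
.017],10],[[0.061,0.048,-0.026],[0.01,0,0.019],10],[[0.063,0.044,-0.028],[0.01,0,0.019],10],[[0.065,0.039,-0.029],[0.01,0,0.02],10],[[0.068,0.034,-0.031],[0.009,0,0.019],10],[[0.069,0.028,-0.031],[0.01,0,0.019],10],[[0.072,0.024,-0.032],[0.01,0,0.019],10]] 

[[[0.072,0.019,-0.033],[0.01,0,0.02],10],[[0.073,0.012,-0.033],[0.01,0,0.019],10],[[0.074,0.008,-0.033],[0.009,0,0.019],10],[[0.073,-0.007,-0.005],[0.011,0,0.02],10],[[0.072,-0.012,-0.004],[0.01,0,0.02],10],[[0.07,-0.017,-0.004],[0.01,0,0.02],10],[[0.07,-0.021,-0.004],[0.01,0,0.02],10],[[0.068,-0.025,-0.003],[0.01,0,0.02],10],[[0.067,-0.03,-0.001],[0.011,0,0.02],10],[[0.065,-0.034,-0.001],[0.01,0,0.02],10]] 

[ 415.08 -260.14  259.9 ] 50
```

```bash
python3 - <<'E'
from tr2 import *
s0=bot.read_state(); p0=s0["eef_pos"];R0=R.from_quat(s0["tcp_rot"])
wp=[((440,320,320),272,25,8),((405,350,330),210,14,9),((395,350,330),146,10,9),((395,120,330),122,10,10),((400,-120,320),90,10,9),((415,-260,260),61.7,10,7)]
L=[];cp=p0;cy=285.;cpi=30.
for w,y,pi_,n_ in wp:
    for j in range(1,n_+1):
        f=j/n_; L.append((cp+(np.array(w)-cp)*f, axtool(cy+(y-cy)*f,cpi+(pi_-cpi)*f),1))
    cp=np.array(w);cy=y;cpi=pi_
    TT=axtool(y,pi_); print(w,ik(w,TT),"wrist",np.array(w)-286*TT.as_matrix()[:,2])
J=np.array([ik(l[0],l[1]) for l in L]); J[:,5]=np.unwrap(J[:,5]);print("max step",np.abs(np.diff(J,axis=0)).max(0)*8,J.min(0),J.max(0))
W=np.array([l[0]-286*l[1].as_matrix()[:,2] for l in L]); print("max wrist x where y<250",W[W[:,1]<250][:,0].max())
o,p,Rc=rows(p0,R0,L,10); show(o); print(p,len(o))
E
```

```text
(440, 320, 320) [ 0.69  0.59  1.28 -0.54  1.72  0.7 ] wrist [433.58 503.73 539.09]
(405, 350, 330) [ 0.51  0.58  1.17 -0.01  1.9   1.56] wrist [525.08 419.33 580.14]
(395, 350, 330) [0.32 0.4  1.47 0.34 1.55 2.43] wrist [495.2  282.41 589.2 ]
(395, 120, 330) [-0.2   0.21  1.76  0.31  1.49  2.3 ] wrist [459.05  17.5  589.2 ]
(400, -120, 320) [-0.78  0.23  1.76  0.31  1.47  2.28] wrist [ 400.   -240.87  579.2 ]
(415, -260, 260) [-1.01  0.36  1.76  0.39  1.27  2.46] wrist [ 357.7  -366.42  519.2 ]
max step [0.56 0.21 0.37 0.49 0.47 0.85] [-1.01  0.19  1.13 -0.69  1.27  0.68] [0.69 0.63 1.8  0.39 1.93 2.46]
max wrist x where y<250 489.1976624296919
[[[-0.008,-0.005,-0.04],[0.006,0.004,0.007],10],[[-0.007,-0.006,-0.04],[0.006,0.004,0.007],10],[[-0.008,-0.007,-0.04],[0.006,0.003,0.006],10],[[-0.006,-0.007,-0.04],[0.007,0.004,0.007],10],[[-0.007,-0.008,-0.039],[0.006,0.003,0.007],10],[[-0.006,-0.009,-0.04],[0.006,0.004,0.006],10],[[-0.007,-0.009,-0.039],[0.006,0.003,0.007],10],[[-0.005,-0.01,-0.04],[0.005,0.004,0.007],10],[[0.006,-0.012,-0.01],[0.025,0.006,0.03],10],[[0.005,-0.014,-0.009],[
[... 1164 characters left out ...]
0.012],10],[[0.071,0.045,-0.029],[0.008,0,0.018],10],[[0.073,0.041,-0.03],[0.009,0,0.018],10],[[0.076,0.036,-0.031],[0.008,0,0.018],10],[[0.077,0.03,-0.032],[0.008,0,0.018],10]] 

[[[0.079,0.026,-0.032],[0.009,0,0.018],10],[[0.08,0.02,-0.034],[0.008,0,0.017],10],[[0.081,0.014,-0.033],[0.008,0,0.018],10],[[0.082,0.01,-0.034],[0.009,0,0.018],10],[[0.082,0.003,-0.034],[0.008,0,0.018],10],[[0.072,-0.007,-0.003],[0.009,0,0.021],10],[[0.072,-0.012,-0.002],[0.01,0,0.02],10],[[0.071,-0.016,-0.001],[0.009,0,0.02],10],[[0.07,-0.021,-0.001],[0.01,0,0.021],10],[[0.068,-0.025,0],[0.009,0,0.02],10],[[0.067,-0.03,0],[0.01,0,0.02],10],[[0.064,-0.034,0.002],[0.009,0,0.021],10]] 

[ 415.03 -259.93  259.95] 52
```

```bash
python3 -m jog '[[[-0.008,-0.005,-0.04],[0.006,0.004,0.007],10],[[-0.007,-0.006,-0.04],[0.006,0.004,0.007],10],[[-0.008,-0.007,-0.04],[0.006,0.003,0.006],10],[[-0.006,-0.007,-0.04],[0.007,0.004,0.007],10],[[-0.007,-0.008,-0.039],[0.006,0.003,0.007],10],[[-0.006,-0.009,-0.04],[0.006,0.004,0.006],10],[[-0.007,-0.009,-0.039],[0.006,0.003,0.007],10],[[-0.005,-0.01,-0.04],[0.005,0.004,0.007],10],[[0.006,-0.012,-0.01],[0.025,0.006,0.03],10],[[0.005,-0.014,-0.009],[0.023,0.007,0.03],10],[[0.005,-0.015,-0.008],[0.023,0.007,0.03],10],[[0.003,-0.016,-0.007],[0.023,0.007,0.031],10],[[0.001,-0.017,-0.006],[0.021,0.006,0.032],10],[[0,-0.016,-0.004],[0.021,0.007,0.032],10],[[-0.002,-0.017,-0.003],[0.021,0.007,0.032],10],[[-0.003,-0.018,-0.003],[0.019,0.007,0.033],10],[[-0.005,-0.016,-0.001],[0.019,0.007,0.033],10],[[-0.003,-0.002,0.002],[0.019,0.002,0.035],10],[[-0.003,-0.002,0.001],[0.019,0.002,0.035],10],[[-0.003,-0.001,0.002],[0.018,0.003,0.035],10]]'; python3 -c "
from workcell import bot
s=bot.read_state();print(s['joint_positions'],s['contact_force'])"
```

```text
t: 22.42
eef_pos: [402.4, 349.4, 330.5]
tcp_rot: [0.969, 0.071, -0.237, 0.02]
contact_force: [-0.8, -1.2, -5.2]
grip_width: 19.3
[0.43507027 0.50754645 1.30193172 0.13016172 1.79433299 1.85831332] [-0.80143055 -1.19282596 -5.24691764]
```

```bash
python3 -m jog '[[[-0.003,0,0.002],[0.019,0.002,0.035],10],[[-0.003,0,0.001],[0.018,0.003,0.035],10],[[-0.004,0,0.002],[0.017,0.002,0.035],10],[[-0.003,0.001,0.002],[0.018,0.003,0.036],10],[[-0.003,0.001,0.001],[0.017,0.002,0.035],10],[[-0.003,0.002,0.001],[0.017,0.003,0.036],10],[[0.019,0.032,-0.009],[0.003,0,0.006],10],[[0.02,0.031,-0.009],[0.002,0,0.006],10],[[0.041,0.062,-0.019],[0.006,0,0.012],10],[[0.043,0.06,-0.02],[0.006,0,0.012],10],[[0.046,0.058,-0.022],[0.005,0,0.012],10],[[0.048,0.055,-0.022],[0.006,0,0.013],10],[[0.05,0.053,-0.023],[0.005,0,0.012],10],[[0.052,0.051,-0.024],[0.006,0,0.012],10],[[0.054,0.049,-0.025],[0.006,0,0.012],10],[[0.056,0.046,-0.026],[0.005,0,0.012],10],[[0.057,0.043,-0.027],[0.006,0,0.012],10],[[0.071,0.045,-0.029],[0.008,0,0.018],10],[[0.073,0.041,-0.03],[0.009,0,0.018],10],[[0.076,0.036,-0.031],[0.008,0,0.018],10]]'; python3 - <<'E'
from workcell import bot
s=bot.read_state();print(s['joint_positions'],s['contact_force'])
E
```

```text
t: 24.92
eef_pos: [396.5, 38.2, 327.0]
tcp_rot: [0.806, -0.552, -0.178, -0.122]
contact_force: [0.6, 0.2, -4.4]
grip_width: 19.3
[-0.41832819  0.20599478  1.78156313  0.30248398  1.47616506  2.27471048] [ 0.56205794  0.17318426 -4.37859688]
```

```bash
python3 -m jog '[[[0.077,0.03,-0.032],[0.008,0,0.018],10],[[0.079,0.026,-0.032],[0.009,0,0.018],10],[[0.08,0.02,-0.034],[0.008,0,0.017],10],[[0.081,0.014,-0.033],[0.008,0,0.018],10],[[0.082,0.01,-0.034],[0.009,0,0.018],10],[[0.082,0.003,-0.034],[0.008,0,0.018],10],[[0.072,-0.007,-0.003],[0.009,0,0.021],10],[[0.072,-0.012,-0.002],[0.01,0,0.02],10],[[0.071,-0.016,-0.001],[0.009,0,0.02],10],[[0.07,-0.021,-0.001],[0.01,0,0.021],10],[[0.068,-0.025,0],[0.009,0,0.02],10],[[0.034,-0.015,0],[0.005,0,0.01],10],[[0.033,-0.015,0],[0.005,0,0.01],10],[[0.064,-0.034,0.002],[0.009,0,0.021],10],[[0,0,0],[0,0,0],10],[[0,0,0],[0,0,0],10]]'; python3 - <<'E'
from tr2 import *
from h import *
s0=bot.read_state(); p0=s0["eef_pos"];R0=R.from_quat(s0["tcp_rot"]);M=R0.as_matrix()
ax=np.cos(np.deg2rad(15))*(-M[:,0])+np.sin(np.deg2rad(15))*(M[:,2])
print(p0,s0["contact_force"],s0["torque"],s0["joint_positions"],ax,np.rad2deg([np.arctan2(ax[1],ax[0]),np.arcsin(ax[2])]))
Z={k:imaging.capture(k) for k in ("scene","top","wrist")}
pickle.dump(Z,open("z12.pkl","wb"))
crop(Z["scene"],"s12",260,190,130,150,4);cv2.imwrite("pics/w12.png",Z["wrist"]["pixels"][...,::-1])
g=np.array([428.6,-294.4,110.5]); T=axtool(61.7,6)
o,p,Rc=rows(p0,R0,[(g+[0,0,60],T,8)],10);show(o)
E
```

```text
t: 26.92
eef_pos: [414.5, -259.5, 260.1]
tcp_rot: [-0.5, 0.838, 0.112, 0.186]
contact_force: [-0.2, 0.6, -3.9]
grip_width: 19.9
[ 414.55 -259.54  260.09] [-0.21  0.56 -3.86] [-0.79  0.55  0.02] [-1.02  0.39  1.72  0.39  1.28  2.46] [0.47 0.87 0.17] [61.68 10.03]
[[[0.025,-0.012,0.03],[0,0.003,0],10],[[0.024,-0.012,0.029],[0,0.003,0],10],[[0.025,-0.012,0.03],[0,0.002,0],10],[[0.024,-0.012,0.031],[0,0.003,0],10],[[0.024,-0.013,0.03],[0,0.003,0],10],[[0.023,-0.012,0.031],[0,0.003,0],10],[[0.023,-0.012,0.03],[0,0.003,0],10],[[0.023,-0.012,0.032],[0,0.002,0],10]]
```

View pics/s12.png

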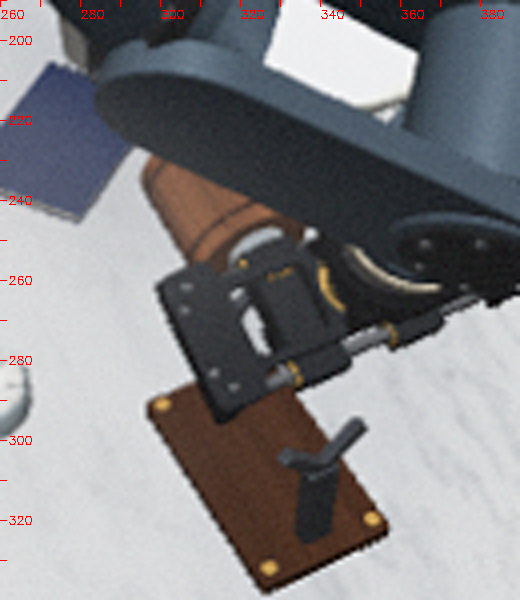

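View pics/w12.png

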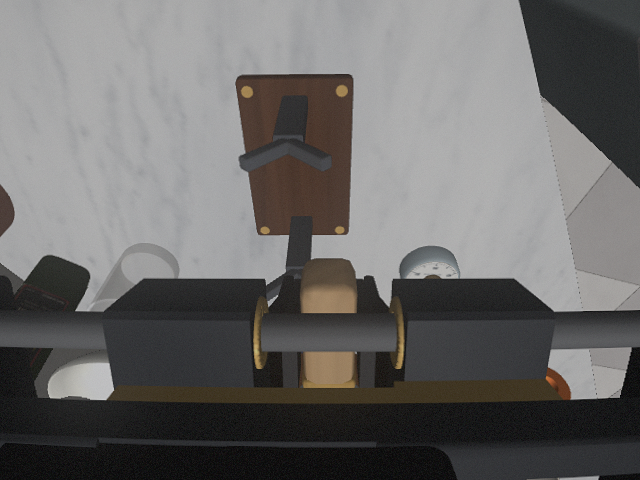

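```bash
python3 -m jog '[[[0.012,-0.006,0.015],[0,0.002,0],10],[[0.025,-0.012,0.03],[0,0.003,0],10],[[0.024,-0.012,0.029],[0,0.003,0],10],[[0.025,-0.012,0.03],[0,0.002,0],10],[[0.024,-0.012,0.031],[0,0.003,0],10],[[0.024,-0.013,0.03],[0,0.003,0],10],[[0.023,-0.012,0.031],[0,0.003,0],10],[[0.023,-0.012,0.03],[0,0.002,0],10],[[0.011,-0.006,0.016],[0,0.001,0],10],[[0,0,0],[0,0,0],10],[[0,0,0],[0,0,0],10]]'; python3 - <<'E'
from tr2 import *
from h import *
s0=bot.read_state(); p0=s0["eef_pos"];R0=R.from_quat(s0["tcp_rot"]);M=R0.as_matrix()
ax=np.cos(np.deg2rad(15))*(-M[:,0])+np.sin(np.deg2rad(15))*(M[:,2])
print(p0,s0["contact_force"],ax,np.rad2deg([np.arctan2(ax[1],ax[0]),np.arcsin(ax[2])]))
Z={k:imaging.capture(k) for k in ("scene","top","wrist")}
pickle.dump(Z,open("z13.pkl","wb"))
crop(Z["scene"],"s13",260,210,130,140,4);crop(Z["wrist"],"w13",180,130,280,210,2)
E
```

```text
t: 28.45
eef_pos: [428.9, -295.0, 171.1]
tcp_rot: [-0.504, 0.844, 0.094, 0.157]
contact_force: [-0.8, 0.1, -3.9]
grip_width: 19.7
[ 428.85 -294.97  171.09] [-0.81  0.12 -3.89] [0.47 0.88 0.1 ] [61.68  6.02]
```

View pics/s13.png

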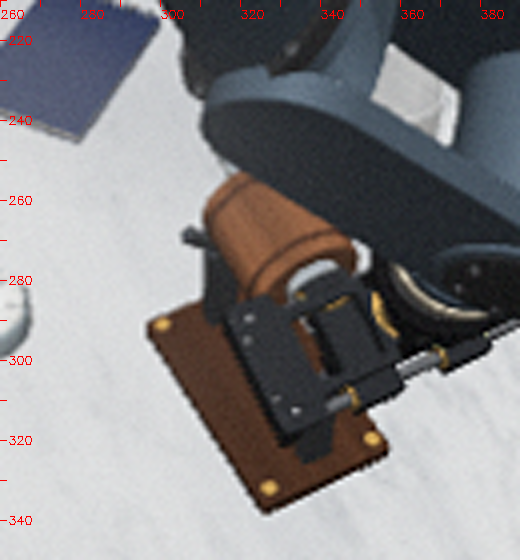

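View pics/w13.png

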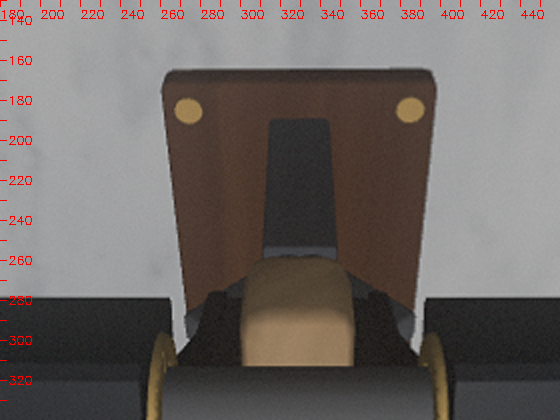

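```bash
python3 - <<'E'
from tr2 import *
s0=bot.read_state(); p0=s0["eef_pos"];R0=R.from_quat(s0["tcp_rot"])
g=np.array([428.6,-294.4,110.5])
o,p,Rc=rows(p0,R0,[(g+[0,0,20],axtool(61.7,3),5),(g+[0,0,3],axtool(61.7,0.5),6)],10);show(o);print(p)
E
```

```text
[[[0.009,0,0.025],[0,0.003,0],10],[[0.01,0.001,0.026],[0,0.004,0],10],[[0.009,0,0.026],[0,0.003,0],10],[[0.008,0,0.025],[0,0.003,0],10],[[0.009,0.001,0.026],[0,0.004,0],10],[[0.003,0,0.009],[0,0.002,0],10],[[0.002,0,0.009],[0,0.002,0],10],[[0.003,0,0.009],[0,0.003,0],10],[[0.003,0,0.009],[0,0.002,0],10],[[0.003,0,0.009],[0,0.002,0],10],[[0.002,0,0.009],[0,0.003,0],10]] 

[ 428.55 -294.36  113.63]
```

```bash
python3 -m jog '[[[0.009,0,0.025],[0,0.003,0],10],[[0.01,0.001,0.026],[0,0.004,0],10],[[0.009,0,0.026],[0,0.003,0],10],[[0.008,0,0.025],[0,0.003,0],10],[[0.009,0.001,0.026],[0,0.004,0],10],[[0.003,0,0.009],[0,0.002,0],10],[[0.002,0,0.009],[0,0.002,0],10],[[0.003,0,0.009],[0,0.003,0],10],[[0.003,0,0.009],[0,0.002,0],10],[[0.003,0,0.009],[0,0.002,0],10],[[0.002,0,0.009],[0,0.003,0],10],[[0,0,0],[0,0,0],10],[[0,0,0],[0,0,0],10]]'; python3 - <<'E'
from tr2 import *
from h import *
s0=bot.read_state(); print(s0["eef_pos"],s0["contact_force"],s0["torque"])
Z={k:imaging.capture(k) for k in ("scene","top","wrist")}
crop(Z["scene"],"s14",270,220,110,130,5);crop(Z["wrist"],"w14",180,180,280,210,2)
E
```

```text
t: 30.22
eef_pos: [428.5, -294.3, 113.3]
tcp_rot: [-0.508, 0.851, 0.069, 0.115]
contact_force: [0.4, 0.6, -4.2]
grip_width: 19.3
[ 428.5  -294.3   113.28] [ 0.43  0.59 -4.22] [-0.59  0.46  0.  ]
```

View pics/s14.png

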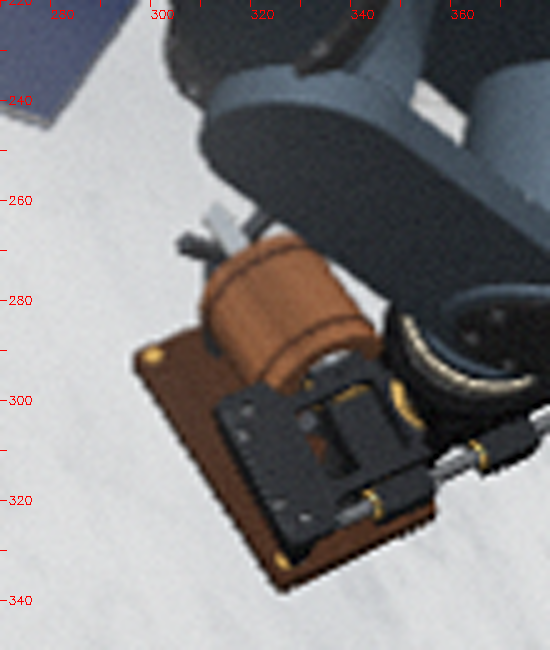

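View pics/w14.png

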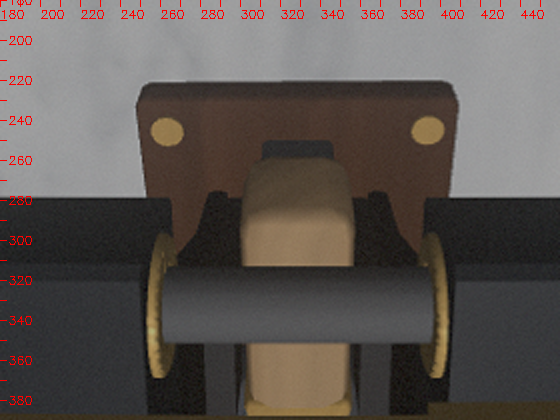

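```bash
python3 -m jog '[[[0.001,0,0.003],[0,0.001,0],10],[[0.001,0,0.003],[0,0.001,0],10],[[0.001,0,0.003],[0,0.001,0],10],[[0,0,0],[0,0,0],10],[[0,0,0],[0,0,0],10]]'; python3 -c "
from workcell import bot
print(bot.read_state()['torque'])"
```

```text
t: 31.0
eef_pos: [428.5, -294.4, 110.6]
tcp_rot: [-0.508, 0.851, 0.067, 0.111]
contact_force: [-0.1, -0.2, -1.5]
grip_width: 19.2
[-0.16807226  0.22395871  0.11698209]
```

```bash
python3 -m jog '[[[0.0005,0,0.002],[0,0,0],10],[[0,0,0],[0,0,0],10],[[0,0,0],[0,0,0],10]]'
```

```text
t: 31.38
eef_pos: [428.6, -294.5, 110.3]
tcp_rot: [-0.508, 0.851, 0.066, 0.111]
contact_force: [-1.3, 0.4, 5.3]
grip_width: 19.4
```

```bash
python3 -m jog '[[[0,0,0],[0,0,0],21],[[0,0,0],[0,0,0],24],[[0,0,0],[0,0,0],30],[[0,0,0],[0,0,0],45],[[0,0,0],[0,0,0],60],[[0,0,0],[0,0,0],60]]'; python3 - <<'E'
from h import *
s0=bot.read_state(); print(s0["eef_pos"],s0["contact_force"],s0["torque"])
Z={k:imaging.capture(k) for k in ("scene","top","wrist")}
crop(Z["scene"],"s15",270,220,110,130,5);crop(Z["wrist"],"w15",180,180,280,210,2)
E
```

```text
t: 32.12
eef_pos: [428.3, -294.4, 109.7]
tcp_rot: [-0.508, 0.851, 0.067, 0.111]
contact_force: [-0.8, -0.5, -0.0]
grip_width: 52.1
[ 428.34889602 -294.39253533  109.73689663] [-0.76320679 -0.49672458 -0.02024845] [-0.07180848  0.12339598  0.03563377]
```

View pics/s15.png

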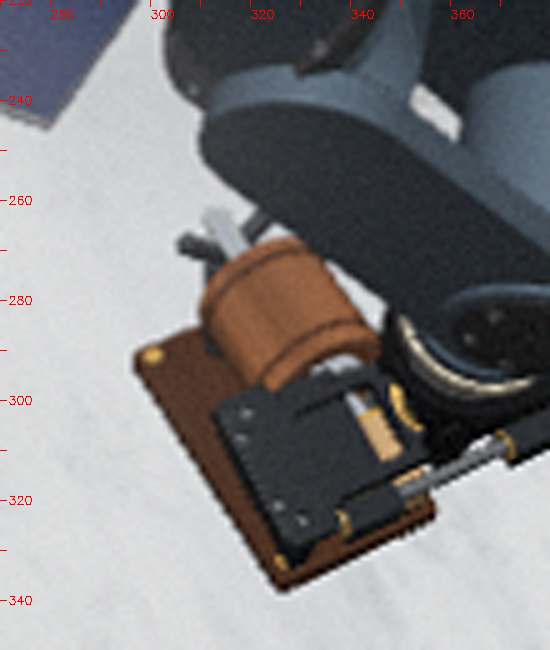

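View pics/w15.png

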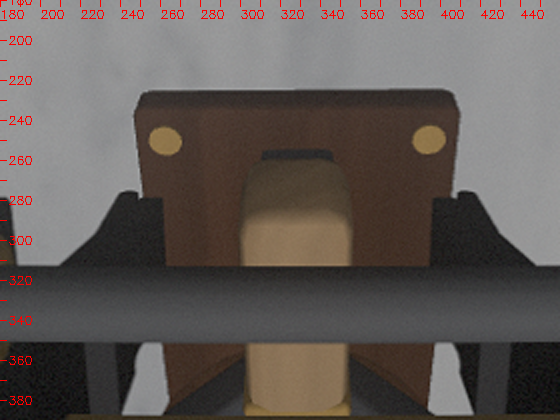

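```bash
python3 -m jog '[[[0,0,-0.03],[0,0,0],60],[[0,0,-0.05],[0,0,0],60],[[0,0,-0.07],[0,0,0],60],[[0,0,-0.09],[0,0,0],60],[[0,0,-0.09],[0,0,0],60],[[0,0,-0.09],[0,0,0],60],[[0,0,-0.09],[0,0,0],60],[[0.08,0,-0.06],[0,0,0],60],[[0.1,0,0],[0,0,0],60],[[0.1,0,0],[0,0,0],60],[[0.1,0,0],[0,0,0],60],[[0.1,0,0],[0,0,0],60],[[0,0,0],[0,0,0],60],[[0,0,0],[0,0,0],60]]'; python3 - <<'E'
from h import *
s0=bot.read_state(); print(s0["eef_pos"],s0["contact_force"],s0["joint_vel"].round(3))
Z={k:imaging.capture(k) for k in ("scene","top")}
crop(Z["scene"],"s16",270,230,110,120,5);crop(Z["top"],"t16",310,225,110,70,7);cv2.imwrite("pics/s16f.png",Z["scene"]["pixels"][...,::-1])
E
```

```text
t: 34.02
eef_pos: [341.6, -455.2, 238.3]
tcp_rot: [-0.508, 0.851, 0.067, 0.111]
contact_force: [0.4, 0.7, -0.3]
grip_width: 59.8
[ 341.57334924 -455.24795103  238.26323333] [ 0.41526729  0.69429174 -0.27417558] [ 0.016 -0.008  0.007 -0.002 -0.004 -0.003]
```

View pics/s16.png

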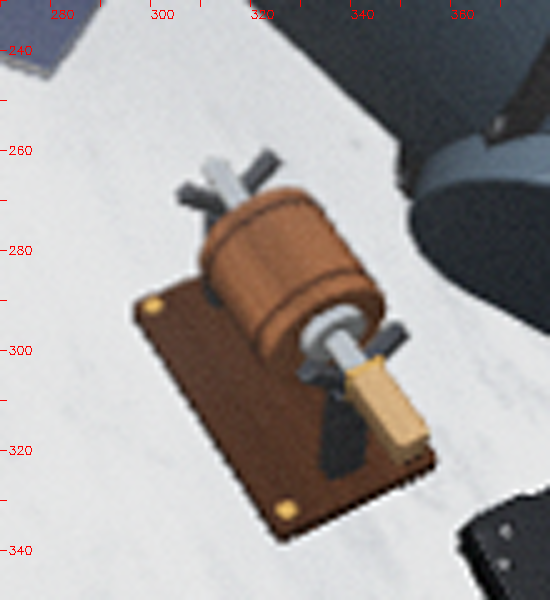

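View pics/t16.png

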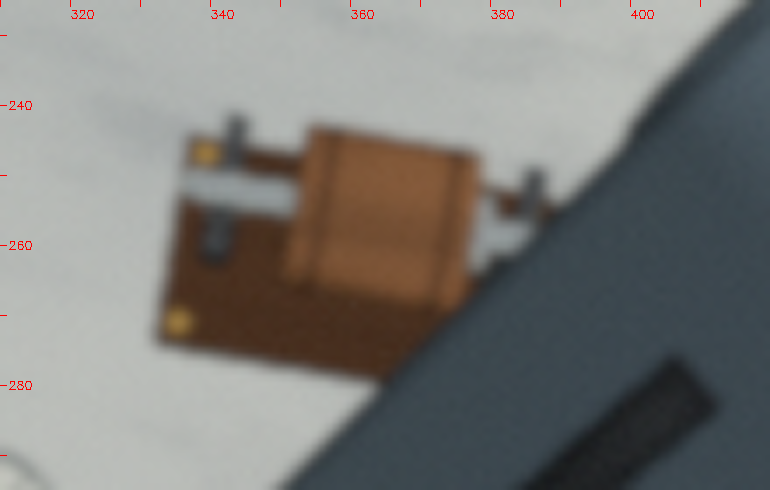

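View pics/s16f.png

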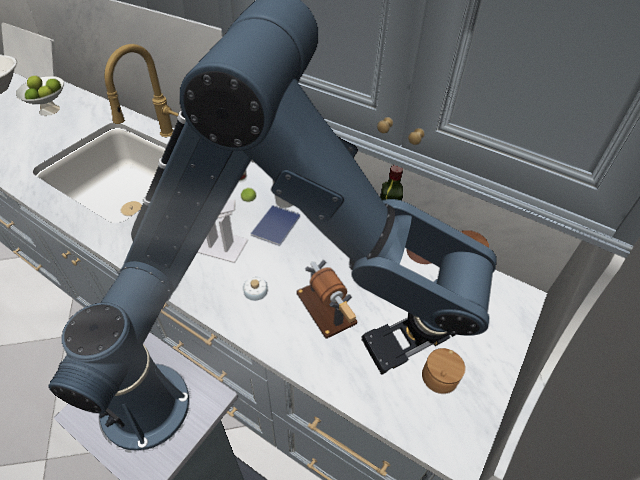

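```bash
python3 -m jog '[[[0,0,0],[0,0,0],60],[[0,0,0],[0,0,0],60]]'; python3 -c "
from workcell import bot
print(bot.sign_off())"
```

```text
t: 34.38
eef_pos: [341.9, -455.2, 238.2]
tcp_rot: [-0.509, 0.851, 0.067, 0.111]
contact_force: [0.3, -0.1, 1.1]
grip_width: 60.3
the job is handed in; nothing more can be done
None
```

The axle now lies back in both forks of the stand with the roller on it. I handed the job in at about 34 s; no verdict was reported.

**What I did:** I took the axle off the stand by its wooden handle and pushed it through the roller's bore from the rack's low end. I stopped it, by my measurements, about 4 to 5 mm short of the collar. I then lifted the roller out on the tilted axle, carried it back tip-up and laid it down with the handle at the same end as before. Only the handle was gripped.

**Last checks:**
- **Pictures:** The scene view shows the neck and spindle in their forks and the roller between the forks by the collar. In the top view the arm hid part of the handle-end fork. The gripper is clear of the stand. The stand, pad and timer look unmoved in that picture. I did not measure the other things again, and the arm hid some of them.
- **Force:** It was about 4 N with the roller carried, 5 N as the axle seated, and about zero after release.

**Disagreement:** The fixed cameras placed points about 4 mm lower than the robot's own position and the given heights. I went mostly by the given heights and raised the axle 1.5 mm before inserting it. It went in with no noticeable contact force.

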